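Hook out the jar tray and pack the grinding jars for shipping

TASK

The blue tray of ceramic grinding jars stands too far under the wire rack to be taken by hand: with the orange pull hook, catch the tray by its yellow loop and drag it out until the whole tray stands clear in front of the rack, and lay the hook back flat on its green mat. Then lift every jar out of the tray and set it down gently, upright, in a cell of its own in the plywood crate, and swing the crate's lid fully shut. Finally slide the empty tray back in until all of it but its loop is under the rack again, and leave the other things on the bench where they are.

Things in the scene. Friction and masses are not known exactly. Their poses are not given: they have to be found in the camera images.
- rack: Fixed open wire rack: see-through wire deck 280 mm deep (x), 520 mm wide (y), wires 146 to 157 mm above the bench, on four 22 mm corner posts; open at front, back and below; stock on both ends of the deck, up to 230 mm above the bench. Origin at bench level under the middle of its front edge; x points into the rack, away from the robot; y along the front edge; z up.
- tray_mid (a point): Centre of the loose blue jar tray, 18 mm above its underside: 80 mm deep (x), 270 mm wide (y), walls 36 mm high, walls and floor 5 mm thick, 0.48 kg. Four cells in a row along y, inside 70 x 60 mm, centres at y = -97.5, -32.5, 32.5, 97.5 mm. It starts on the bench under the rack's deck. Its x axis points away from its pull loop (roughly away from the robot), z up.
- loop_eye (a point): Centre of the opening of the tray's yellow pull loop, 6 mm bar, upright in the tray's x-z plane (edge-on from the front), 24.5 mm above the bench, 65 mm in front of the tray's centre. Opening 38 mm (x) by 27 mm (z). Its outer upright bar is 20 mm in front of this point; a plate 50 mm wide, 44 mm high is 21 mm behind it. A hook goes in sideways (along y) from either side. Axes as the tray.
- hook_grip (a point): Where to grip the pull hook's orange handle, half-way up. It lies flat. Handle 100 (x) x 34 (y) x 24 mm, from 75 mm behind to 25 mm ahead of this point; then an 8 mm rod, at mid-height, on along x to a right-angle bend 140 mm ahead, where the end turns sideways. 0.16 kg. x along the rod, y to the side on which the tip lies, z up (or down if it lies the other way up, which serves as well).
- hook_bend (a point): Centre of the rod at the hook's right-angle bend, 140 mm from hook_grip along the hook's x.
- hook_tip (a point): Centre of the rod near the end of the hook, 34 mm sideways (hook's y) from hook_bend; the last 11 mm beyond it turn back towards the handle, so that the hook reaches 45 mm sideways from the rod's centre line in all.
- mat: Fixed green rubber mat of the hook, 320 mm (x) by 160 mm (y), 3 mm thick. Origin at the centre of its underside, z up.
- crate: Fixed plywood crate, outside 174 (x) x 271 (y) x 102 mm high, walls and floor 12 mm. Origin at the centre of its underside; x points to the hinged side. Dividers 5 mm thick, tops 42 mm above the bench, make a row of four 58 x 58 mm cells along y at x = 0, centres at y = -94.5, -31.5, 31.5, 94.5 mm, cell floor 12 mm above the bench; 42 mm are free between the row and either long wall.
- lid (a joint): Angle of the crate's plywood lid, rad: 0 shut flat on the rim, 1.57 upright, stop at 1.8. It starts upright; its stiff hinge (about 0.3 N m friction) keeps it where it is left. Lid 178 mm from hinge to free edge, 271 mm long, 10 mm thick, 0.28 kg, no handle: it is swung over by pushing its outer face.
- lid_hinge (a point): Middle of the lid's hinge line, on the crate's rim 87 mm from the crate's centre along its x, 102 mm above the bench. The hinge runs along the crate's y.
- jar0_mid (a point): Centre of grinding jar 0, half-way up: a white ceramic cylinder 50 mm in diameter and 80 mm high with a steel top and a red seal, 0.19 kg, standing upright in a cell of the tray at the start; may be absent (None).
- jar1_mid (a point): Centre of grinding jar 1, half-way up: a white ceramic cylinder 50 mm in diameter and 80 mm high with a steel top and a red seal, 0.19 kg, standing upright in a cell of the tray at the start; may be absent (None).
- jar2_mid (a point): Centre of grinding jar 2, half-way up: a white ceramic cylinder 50 mm in diameter and 80 mm high with a steel top and a red seal, 0.19 kg, standing upright in a cell of the tray at the start; may be absent (None).
- jar3_mid (a point): Centre of grinding jar 3, half-way up: a white ceramic cylinder 50 mm in diameter and 80 mm high with a steel top and a red seal, 0.19 kg, standing upright in a cell of the tray at the start; may be absent (None).
- steel_jar: Bystander: large steel jar with a black clamp bar, 94 mm in diameter, 134 mm high; origin under its centre.
- driver: Bystander: screwdriver with red handle, 200 mm long, lying on the bench to the right; origin at its middle.
- wrench: Bystander: steel wrench lying near the robot; origin at its middle.
- oil_bottle: Bystander: white bottle with red cap, 60 mm in diameter, 170 mm high; origin under its centre.
- ball_tub: Bystander: clear tub with a blue lid, 72 mm in diameter, 75 mm high; origin under its centre.
- mug: Bystander: blue mug, 80 mm in diameter, 90 mm high; origin under its centre.
- pull_loop: The yellow pull loop itself, a part of the tray; its origin is that of the tray, at the centre of the tray's underside.

How it is judged:
By the outcome, as a careful person would: the job done as asked, in the order asked, and still so for the second after the job is handed in, with the robot touching nothing.
Of jar0, jar1, jar2, jar3 only 2 to 4 are there at a start; the rules pass over those that are not, and their reading is None.
At some moment in a run one of hook, tray may be knocked a few centimetres aside while the robot is not near it.
It also fails if it takes over 210 s, if anything falls off the work surface, if the arm or the gripper's body presses on something with over 40 N, if the wrist force passes 120 N, or if a joint passes its speed limit or range.

ROBOT

A 6-joint arm with a two-finger parallel gripper is mounted at the origin on the work surface. World frame = base frame: x ahead of the robot, y to its left, z up, the work surface at z = 0. Lengths are in mm, angles in rad, forces in N, time in s.
With the tool pointing down it reaches from about 350 to 775 mm from the base axis. Payload 7.3 kg.
Tool frame: the origin (TCP) lies at the very end of the fingers, on their centre line; the grasp point (between the pads) lies 19 mm behind it (bot.grasp_offset is the distance from the TCP to the grasp point, in mm); z points along the fingers, y is the direction in which the jaws open and shut (so a half turn about z gives the same grasp; the last joint's range is limited). The gripper opens to 92 mm and grips with 3 to 60 N. Pads are 19 mm wide; open, the fingers measure 130 mm over their backs; the gripper's body (75 mm by 190 mm) begins 47 mm behind the grasp point.
Start: joints at [-1.478, 0.342, 1.524, -0, 1.275, -0.146], TCP at [124.203, -510.116, 226.741] pointing down, gripper open.
Joint ranges: [-2.53, 2.53], [-0.77, 2.02], [0.04, 2.7], [-1, 4.14], [0.28, 2.66], [-3.11, 3.11]. Speed limits (rad/s): [2.57, 2.57, 3.14, 3.14, 3.14, 3.14].

INTERFACE

Orientations are given as [roll, pitch, yaw] about the fixed x, y, z axes, in that order (R = Rz(yaw) Ry(pitch) Rx(roll)).
In Python, from plant import bot gives the robot as it stands.
- The arm moves only by the tool servo_tool, never from a script. Its arguments are lists of equal length, an entry for each row: "angular": the turn, a rotation vector about the world's x, y, z in degrees, a list of three; "slide": the shift along the world's x, y, z in mm, a list of three; "grip": the opening, from -1 (shut) to 1 (fully open), so that 0 is half open. In form: {"angular": [[ax, ay, az], ...], "slide": [[dx, dy, dz], ...], "grip": [grip, ...]}. A call has 1 to 10 rows; each row is the pose to reach, as a shift and turn from the pose commanded when the call began; what a row does not reach only later rows make up. A row lasts 1/12 s, in which the tool goes at most 41.7 mm and 7.16 degrees, less where a joint would pass 70% of its speed; a pose out of reach is approached as far as the arm can. A call with a gripper value outside its range is refused whole. The fingers move at their own pace and stop on an object; the grip force is fixed at half the most. Time passes only in rows, so rows that repeat a pose let the fingers close. It gives the time, the measured TCP pose, the force and the opening at its end, in the units of the state.
- bot.get_obs(): the state, without advancing time (a new reading comes with each control period).
- bot.capture(name): name is "scene" or "top"; returns a dict with "img" (480x640x3 uint8, blue, green, red), "range_z" (480x640 float32, mm along the optical axis (not along the pixel's ray), 0 where there is no reading), "fov_y" (degrees; the focal length in pixels is half the picture's height over the tangent of half this angle, whatever the lens; pixels are square), "cx", "cy" (the principal point, pixels), "R" (3x3) and "t" (3): a world point X has camera coordinates R X + t. Camera axes: x right, y down, z forward; pixel columns grow to the right and rows downward; lengths in mm; the calibration is good to about 2 mm. A picture is of the moment at which its call begins.
- bot.close_job(): hands the job in, once; it reports no verdict.
The state is a dict: "time": time; "joint_positions": joint angles; "dq": joint speeds; "tau": joint torques, N m; "tool_pos": TCP position; "tcp_rot": TCP orientation; "contact_force": force on the tool from outside, world axes, zero at the start; "moment": the same for the moment, N m; "grip_width": finger opening in mm.
Only numpy, scipy, OpenCV 4.12 (cv2) and the standard library are available. Lean on these libraries where they do the work, as an engineer would, in place of code of your own. Each camera call takes 0.05 s, during which the arm holds its last target.

## Working session

There is one attempt and no reset: what is moved stays moved. The work goes in short steps, Python scripts to look and compute and a tool call to move; the robot and the scene stay as the last step left them, time stands still between calls to the robot, and variables do not carry over. Pictures are saved under pics/ and viewed, and the job is handed in when it is done.

Besides the shell and the picture viewer there is one more tool, called after "Call:" by a JSON object that holds its "api" and its "payload", one argument or row to a line. servo_tool: Moves the arm, as the interface text tells. Its arguments: {"type":"object","properties":{"angular":{"type":"array","items":{"type":"array","items":{"type":"number"}}},"slide":{"type":"array","items":{"type":"array","items":{"type":"number"}}},"grip":{"type":"array","items":{"type":"number"}}},"required":["angular","slide","grip"]}

```bash
ls; mkdir -p pics; python3 - <<'E'
from plant import bot
import cv2
print(bot.get_obs())
for n in("scene","top"):
    c=bot.capture(n); cv2.imwrite(f"pics/{n}0.png",c["img"]); print(n,c["fov_y"],c["cx"],c["cy"],c["R"],c["t"],(c["range_z"]>0).mean())
E
```

```text
pics
{'time': 0.0, 'joint_positions': array([-1.47801334e+00,  3.42761177e-01,  1.52502518e+00,  1.38973051e-07,
        1.27537117e+00, -1.46001684e-01]), 'dq': array([ 8.41565929e-04, -9.28797120e-04, -8.94438295e-04,  1.32477323e-03,
        9.89213224e-04,  7.43637679e-05]), 'tau': array([ 3.33389020e-03, -4.31236267e+01, -2.44220316e+01,  7.21962657e-02,
        5.60846622e-02, -1.17844197e-04]), 'tool_pos': array([ 124.15713437, -509.69346021,  226.02214479]), 'tcp_rot': array([-3.14004445e+00, -2.27795191e-04,  2.38784458e-01]), 'contact_force': array([ 0.05621831, -0.51682284,  1.14783503]), 'moment': array([-0.02071768,  0.00089322, -0.01998867]), 'grip_width': 91.98910613571023}
scene 57.532393728685626 323.4211367586972 236.28429395627904 [[ 0.33124478  0.94350891  0.0082358 ]
 [ 0.59096029 -0.20065257 -0.78134787]
 [-0.73555614  0.26368443 -0.62404141]] [-211.45523326 -252.93181066 1725.02728824] 0.9842415364583333
top 56.134862139145575 314.437558374329 238.36989108292616 [[ 0.00611499 -0.99964443 -0.02595425]
 [-0.99801355 -0.00447345 -0.0628406 ]
 [ 0.06270215  0.02628696 -0.99768604]] [  25.52617104  571.65561344 1168.59129084] 0.995849609375
```

View pics/scene0.png

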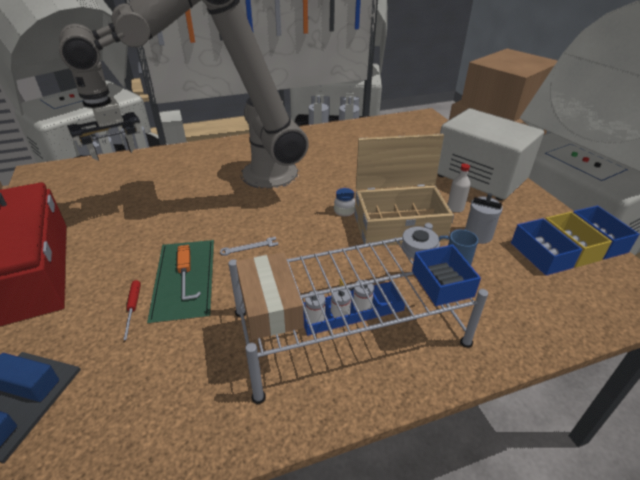

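View pics/top0.png

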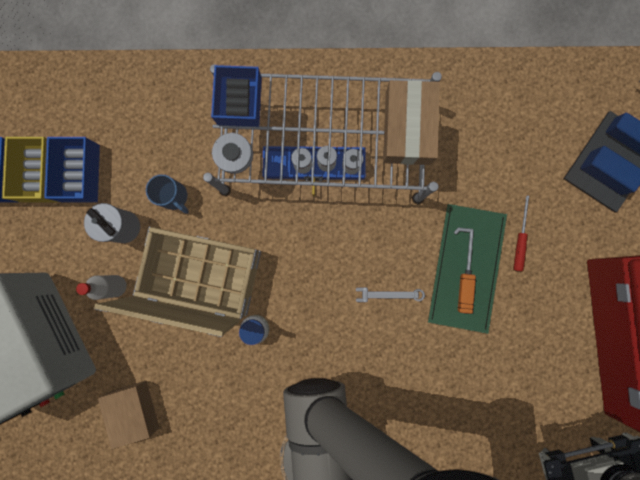

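```bash
cat > h.py <<'E'
import numpy as np, cv2
from plant import bot
class Cam:
    def __init__(s,n):
        c=bot.capture(n); s.c=c; s.img=c["img"]; s.z=c["range_z"]; s.R=np.array(c["R"]); s.t=np.array(c["t"])
        s.f=240/np.tan(np.radians(c["fov_y"]/2)); s.cx=c["cx"]; s.cy=c["cy"]; s.o=-s.R.T@s.t
    def ray(s,u,v,z):
        d=s.R.T@np.array([(u-s.cx)/s.f,(v-s.cy)/s.f,1]); return s.o+d*(z-s.o[2])/d[2]
    def proj(s,X):
        p=s.R@np.array(X,float)+s.t; return p[0]/p[2]*s.f+s.cx,p[1]/p[2]*s.f+s.cy
    def cloud(s):
        v,u=np.mgrid[0:480,0:640]; P=np.stack([(u-s.cx)/s.f*s.z,(v-s.cy)/s.f*s.z,s.z],-1)
        return (P-s.t)@s.R
    def hsv(s): return cv2.cvtColor(s.img,cv2.COLOR_BGR2HSV)
    def crop(s,name,u0,v0,u1,v1,k=4):
        cv2.imwrite(f"pics/{name}.png",cv2.resize(s.img[v0:v1,u0:u1],None,fx=k,fy=k,interpolation=cv2.INTER_CUBIC))
def comps(m,amin=5):
    n,l,st,ce=cv2.connectedComponentsWithStats(m.astype(np.uint8))
    return [(st[i][4],ce[i],st[i][:4],l==i) for i in range(1,n) if st[i][4]>=amin]
E
python3 - <<'E'
from h import *
np.set_printoptions(precision=1,suppress=True)
c=Cam("top"); c.crop("t_rack",190,50,450,220,3); c.crop("t_hook",420,190,520,340,4); c.crop("t_crate",80,210,290,360,3)
h=c.hsv(); P=c.cloud()
# orange handle
for nm,lo,hi in [("orange",(5,150,120),(15,255,255)),("yellow",(22,120,80),(32,255,255)),("green",(50,60,20),(90,255,255)),("blue",(105,120,40),(125,255,255))]:
    m=cv2.inRange(h,lo,hi)
    for a,ce,st,mm in comps(m,8):
        print(nm,a,ce,st,np.median(P[mm],0), cv2.minAreaRect(np.argwhere(mm)[:,::-1].astype(np.float32)))
E
```

```text
orange 488 [466.9 293. ] [459 274  16  39] [ 431.8 -365.3   26.4] ((466.71466064453125, 293.2087707519531), (13.268494606018066, 38.19485855102539), 4.39870548248291)
yellow 705 [ 24.4 169.3] [  2 136  43  64] [741.2 798.5  72.1] ((22.978302001953125, 167.49905395507812), (39.44099807739258, 62.67991256713867), 2.4895529747009277)
yellow 13 [ 27.2 158.3] [ 24 158   9   2] [789.5 819.7   4.2] ((28.0, 158.5), (1.0, 8.0), 90.0)
yellow 14 [ 27.4 169.1] [ 24 168  10   3] [759.4 819.1   3.7] ((28.5, 169.0), (9.0, 2.0), 0.0)
yellow 13 [ 26.2 180.3] [ 23 180   9   2] [728.7 819.8   4.6] ((27.0, 180.5), (1.0, 8.0), 90.0)
yellow 17 [313.1 190.1] [312 186   3   9] [695.4  32.4  42.4] ((313.19232177734375, 190.03846740722656), (1.9611613750457764, 7.8446455001831055), 11.309932708740234)
green 5856 [467.5 266.6] [429 205  77 128] [ 506.1 -374.9    2.6] ((467.31707763671875, 268.294677734375), (60.26679229736328, 120.05337524414062), 9.211027145385742)
green 44 [ 58.3 394.4] [ 54 391  10   8] [188.  635.6 119.8] ((58.39999771118164, 394.300048828125), (4.472135543823242, 9.391485214233398), 63.43
[... 1835 characters left out ...]
), 3.1798300743103027)
blue 34 [362.6 171.6] [361 163   4  15] [746.6 -97.9  33.2] ((362.5, 170.0), (14.0, 3.0), 90.0)
blue 46 [303.8 174.6] [298 171  13   7] [737.8  59.2  25.3] ((304.1351318359375, 174.310791015625), (4.6031718254089355, 12.658721923828125), 80.53767395019531)
blue 46 [351.  175.6] [345 173  13   5] [734.8 -66.6  34.3] ((351.0, 175.0), (4.0, 12.0), 90.0)
blue 31 [255.2 322.3] [249 320  12   7] [358.7 173.9  74.5] ((255.09930419921875, 322.1814880371094), (12.083045959472656, 2.896620512008667), 24.443954467773438)
blue 254 [250.2 335.9] [240 328  23  16] [324.3 185.7  75.4] ((250.2528533935547, 336.4848937988281), (22.9132080078125, 13.637351036071777), 10.619654655456543)
```

```bash
python3 - <<'E'
from h import *
s=Cam("scene"); s.crop("s_rack",225,225,485,405,3); s.crop("s_crate",320,120,520,260,4)
E
```

```text
(no output)
```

View pics/t_rack.png

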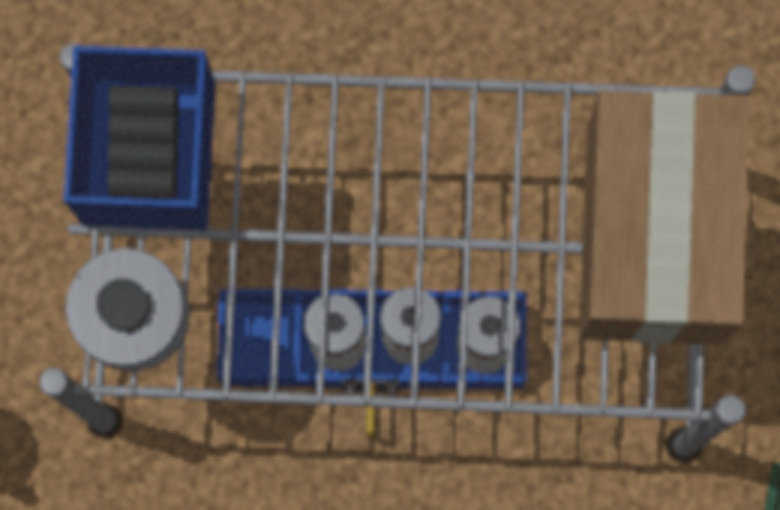

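View pics/t_hook.png

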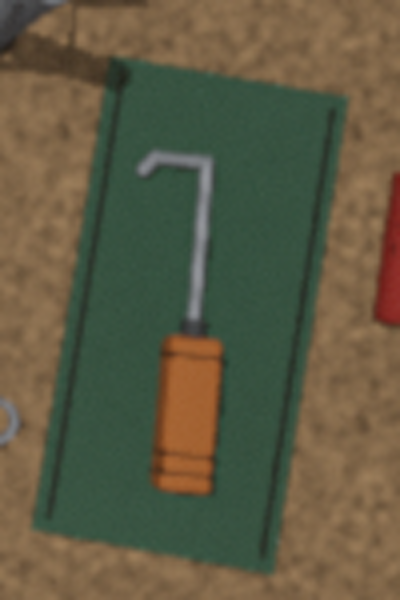

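View pics/t_crate.png

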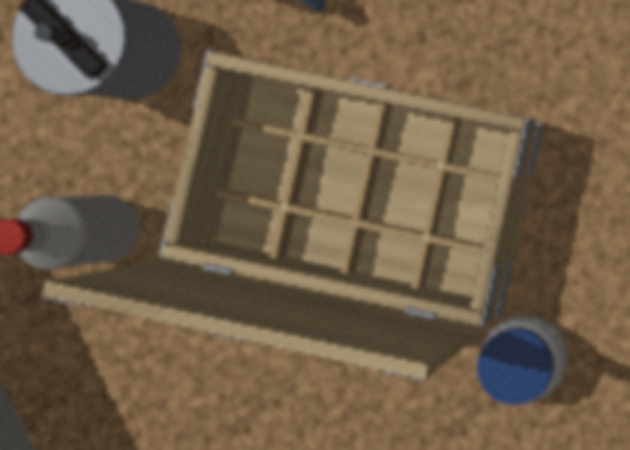

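View pics/s_rack.png

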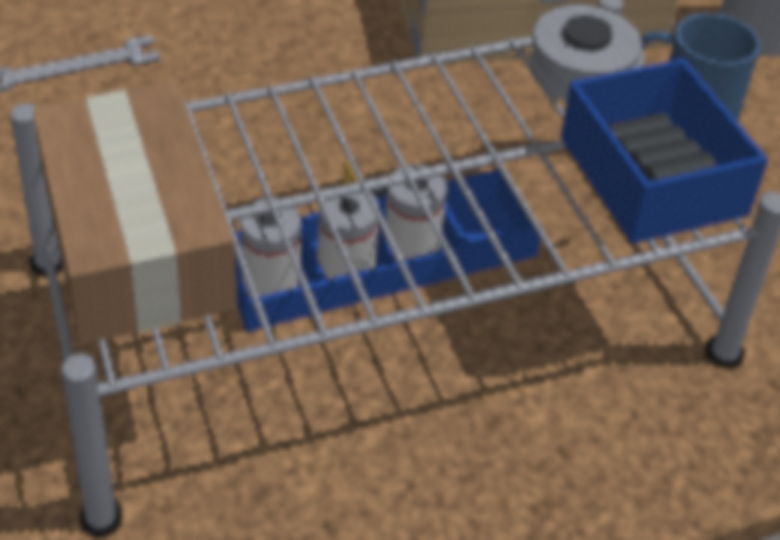

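View pics/s_crate.png

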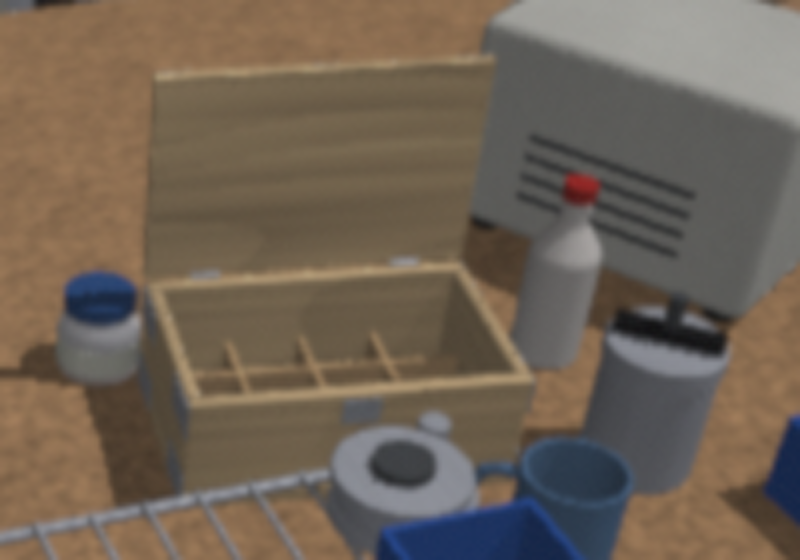

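```bash
python3 - <<'E'
from h import *
np.set_printoptions(precision=1,suppress=True)
c=Cam("top"); s=Cam("scene"); h=c.hsv(); P=c.cloud()
# crate: points with z 95..110 near
x,y,z=P[...,0],P[...,1],P[...,2]
m=(x>330)&(x<620)&(y>140)&(y<500)&(z>97)&(z<107)
for a,ce,st,mm in comps(m,20): 
    r=cv2.minAreaRect(P[mm][:,:2].astype(np.float32)); print("rim",a,r,cv2.boxPoints(r).round(1).tolist(),np.median(z[mm]))
m=(x>250)&(x<620)&(y>100)&(y<500)&(z>262)&(z<300)
for a,ce,st,mm in comps(m,20):
    r=cv2.minAreaRect(P[mm][:,:2].astype(np.float32)); print("lidtop",a,r,np.median(z[mm]),np.median(P[mm],0))
# rack front wire
m=(x>640)&(x<1000)&(y>-250)&(y<260)&(z>138)&(z<170)
mm=m&(x<715); print("front wire x", np.percentile(x[mm],[2,20,50,80,98]))
for yy in range(-220,240,40):
    k=mm&(abs(y-yy)<12); print(yy,k.sum(),np.median(x[k]) if k.any() else None,np.median(z[k]) if k.any() else None)
# tray: blue z 30..40 
b=cv2.inRange(h,(100,100,30),(130,255,255))>0
m=b&(x>650)&(x<850)&(y>-150)&(y<220)&(z>28)&(z<42)
q=P[m][:,:2].astype(np.float32); r=cv2.minAreaRect(q); print("tray",m.sum(),r,cv2.boxPoints(r).tolist())
m=b&(x>650)&(x<850)&(y>-150)&(y<220)&(z>-10)&(z<45); ys,xs=np.where(m); 
# rays for extreme pixels at z=36
pix=np.array([c.ray(u,v,36)[:2] for u,v in zip(xs,ys)]).astype(np.float32); r=cv2.minAreaRect(pix); print("tray36",r,cv2.boxPoints(r).tolist())
# jars tops z ~85
m=(x>650)&(x<850)&(y>-150)&(y<220)&(z>78)&(z<92)
for a,ce,st,mm in comps(m,20): print("jar",a,cv2.minEnclosingCircle(P[mm][:,:2].astype(np.float32)),np.median(z[mm]))
# yellow
m=cv2.inRange(h,(20,100,60),(35,255,255))>0
m&=(x>640)&(x<760)&(y>-100)&(y<150)
print("yel",P[m])
# gripper
m=(z>250)&(z<400)&(abs(x-124)<200)&(abs(y+510)<200); 
for lv in range(230,420,20):
    k=(z>lv)&(z<lv+20)&(abs(x-124)<160)&(abs(y+510)<160)
    if k.sum()>20: print(lv,k.sum(),cv2.minAreaRect(P[k][:,:2].astype(np.float32)))
E
```

```text
rim 1665 ((481.3102111816406, 322.3209228515625), (273.8799743652344, 176.41954040527344), 77.97454071044922) [[366.5, 206.8000030517578], [539.0999755859375, 170.0], [596.0999755859375, 437.8999938964844], [423.6000061035156, 474.6000061035156]] 101.29990111819482
lidtop 911 ((386.6687927246094, 341.84307861328125), (271.33709716796875, 12.482403755187988), 78.44329071044922) 279.5112042337593 [387.7 339.5 279.5]
front wire x [678.  686.7 693.8 701.1 714. ]
-220 59 685.0250901886196 154.64119090713038
-180 57 687.0113437434524 154.58671060646364
-140 49 686.6221905461425 153.1328427020384
-100 38 686.8133951126429 153.0756399007446
-60 33 688.9756630237213 152.92988336340284
-20 37 690.9029891944296 152.81764344013368
20 50 693.4651768917065 153.80053923972474
60 48 695.5006051204966 154.30993461579095
100 48 696.6156489952253 154.61085599408628
140 51 698.3430180895166 153.68113231390674
180 43 699.5410059056993 154.01635093397002
220 40 701.0892000720362 153.76031853833535
tray 481 ((772.5496215820312, 32.640899658203125), (267.20458984375, 80.6872329711914), 89.5363540649414) [[7
[... 1963 characters left out ...]
5609893798828), 14.246910095214844)
310 704 ((142.369873046875, -502.7537841796875), (57.77021789550781, 186.78482055664062), 7.9374213218688965)
330 1151 ((135.0545196533203, -501.64892578125), (53.695472717285156, 180.67942810058594), 14.080849647521973)
350 165 ((143.31927490234375, -485.31817626953125), (18.20265769958496, 70.71991729736328), 30.531171798706055)
370 137 ((153.7198486328125, -480.14227294921875), (22.463241577148438, 68.79228210449219), 32.70299530029297)
390 462 ((150.0924072265625, -489.56353759765625), (20.31802749633789, 76.18531036376953), 15.4934663772583)
410 122 ((159.68679809570312, -499.04486083984375), (8.39533805847168, 47.729148864746094), 15.278212547302246)
```

```bash
cat > hook.py <<'E'
from h import *
np.set_printoptions(precision=1,suppress=True)
def hook(c):
    h=c.hsv(); m=cv2.inRange(h,(5,140,90),(16,255,255))
    m[:, :330]=0
    a,ce,st,mm=max(comps(m,100),key=lambda t:t[0])
    q=np.array([c.ray(u,v,25)[:2] for v,u in np.argwhere(mm)]).astype(np.float32); r=cv2.minAreaRect(q)
    b=cv2.boxPoints(r); e=[b[1]-b[0],b[2]-b[1]]; d=max(e,key=np.linalg.norm); d=d/np.linalg.norm(d); d*=np.sign(d[0])
    hc=np.array(r[0]); 
    return hc,d,r
if __name__=="__main__":
    c=Cam("top"); hc,d,r=hook(c); print("handle",hc,d,r, "yaw deg",np.degrees(np.arctan2(d[1],d[0])))
    # rod: low saturation, bright
    h=c.hsv(); P=c.cloud()
    m=(h[...,1]<60)&(h[...,2]>90); R=np.zeros_like(m); R[215:275,440:490]=1
    k=comps(m&R,20); 
    for a,ce,st,mm in k:
        q=np.array([c.ray(u,v,17)[:2] for v,u in np.argwhere(mm)]); print(a,st,q.min(0),q.max(0))
        # rod line
        sel=q[(q[:,0]<q[:,0].max()-20)]; vx,vy,x0,y0=cv2.fitLine(sel.astype(np.float32),cv2.DIST_L2,0,.01,.01).ravel(); print("line",vx,vy,x0,y0, "yaw",np.degrees(np.arctan(vy/vx)))
        sel=q[(q[:,0]>q[:,0].max()-9)]; print("cross y range",sel.min(0),sel.max(0))
    print("grip from handle",hc+25*d,"bend",hc+165*d)
E
python3 hook.py
```

```text
handle [ 430.9 -364.6] [ 1.  -0.1] ((430.9252014160156, -364.6036071777344), (38.17119598388672, 99.18313598632812), 84.46143341064453) yaw deg -5.538578
204 [454 227  19  43] [ 493.4 -384.1] [ 603.2 -337.2]
line 0.99473894 -0.10244267 538.3408 -376.19727 yaw -5.879847
cross y range [ 595.2 -384.1] [ 603.2 -339.9]
grip from handle [ 455.8 -367. ] bend [ 595.2 -380.5]
```

Call:
{"api": "servo_tool", "payload": {
  "angular": [
    [0,0,-5],
    [0,0,-10],
    [0,0,-15],
    [0,0,-19.5],
    [0,0,-19.5],
    [0,0,-19.5],
    [0,0,-19.5],
    [0,0,-19.5],
    [0,0,-19.5],
    [0,0,-19.5]
  ],
  "slide": [
    [10,40,0],
    [30,75,0],
    [60,110,0],
    [100,142,0],
    [140,142,0],
    [180,142,0],
    [220,142,-20],
    [260,142,-60],
    [300,142,-90],
    [333.8,142.1,-120]
  ],
  "grip": [1,1,1,1,1,1,1,1,1,1]
}}

```text
time: 1.18
tool_pos: [432.2, -367.7, 129.4]
tcp_rot: [3.141, -0.001, -0.101]
contact_force: [0.6, -1.4, 0.0]
grip_width: 92.1
```

Call:
{"api": "servo_tool", "payload": {
  "angular": [
    [0,0,0],
    [0,0,0],
    [0,0,0],
    [0,0,0],
    [0,0,0],
    [0,0,0]
  ],
  "slide": [
    [0,0,0],
    [0,0,-20],
    [0,0,-40],
    [0,0,-40],
    [0,0,-40],
    [0,0,-40]
  ],
  "grip": [1,1,1,1,0.2,0.2]
}}

```text
time: 1.68
tool_pos: [430.5, -368.7, 91.6]
tcp_rot: [3.14, -0.001, -0.102]
contact_force: [0.4, 0.6, 0.3]
grip_width: 82.8
```

```bash
python3 - <<'E'
from h import *
np.set_printoptions(precision=3,suppress=True)
o=bot.get_obs(); print(o)
c=Cam("top"); c.crop("t_a",410,190,540,340,4)
E
```

```text
{'time': 1.6833, 'joint_positions': array([-0.843,  0.554,  1.586, -0.   ,  1.   ,  0.829]), 'dq': array([-0.   , -0.013, -0.009,  0.   , -0.004,  0.002]), 'tau': array([  0.092, -48.683, -19.994,   0.069,  -0.002,  -0.003]), 'tool_pos': array([ 430.472, -368.73 ,   91.598]), 'tcp_rot': array([ 3.14 , -0.001, -0.102]), 'contact_force': array([0.433, 0.613, 0.319]), 'moment': array([-0.005,  0.021, -0.03 ]), 'grip_width': 82.79218362897431}
```

View pics/t_a.png

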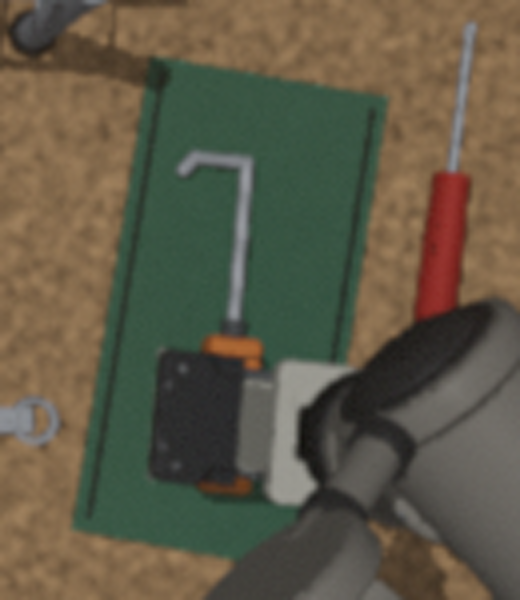

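Call:
{"api": "servo_tool", "payload": {
  "angular": [
    [0,0,0],
    [0,0,0],
    [0,0,0],
    [0,0,0],
    [0,0,0],
    [0,0,0],
    [0,0,0],
    [0,0,0],
    [0,0,0],
    [0,0,0]
  ],
  "slide": [
    [27.5,0,-20],
    [27.5,0,-40],
    [27.5,0,-60],
    [27.5,0,-75],
    [27.5,0,-85],
    [27.5,0,-85],
    [27.5,0,-85],
    [27.5,0,-85],
    [27.5,0,-85],
    [27.5,0,-85]
  ],
  "grip": [0.2,0.2,0.2,0.2,0.2,-1,-1,-1,-1,-1]
}}

```text
time: 2.57
tool_pos: [458.4, -369.0, 6.8]
tcp_rot: [3.139, -0.002, -0.102]
contact_force: [-0.9, -0.4, 4.1]
grip_width: 34.1
```

Call:
{"api": "servo_tool", "payload": {
  "angular": [
    [0,0,0],
    [0,0,0],
    [0,0,0],
    [0,0,0],
    [0,0,0],
    [0,0,0]
  ],
  "slide": [
    [0,0,0],
    [0,0,0],
    [0,0,5],
    [0,0,20],
    [0,0,40],
    [0,0,40]
  ],
  "grip": [-1,-1,-1,-1,-1,-1]
}}

```text
time: 3.07
tool_pos: [459.2, -369.4, 48.6]
tcp_rot: [3.138, -0.004, -0.102]
contact_force: [1.6, -1.2, -1.0]
grip_width: 33.9
```

```bash
python3 - <<'E'
from h import *
o=bot.get_obs(); print(o['tool_pos'],o['tcp_rot'],o['grip_width'],o['contact_force'])
c=Cam("top"); c.crop("t_b",390,160,540,340,4)
s=Cam("scene"); s.crop("s_b",100,180,300,360,4)
E
```

```text
[ 459.16634011 -369.41031717   48.64364752] [ 3.13802915 -0.00426672 -0.10153673] 33.87501088407707 [ 1.60074696 -1.16395574 -0.99309622]
```

View pics/t_b.png

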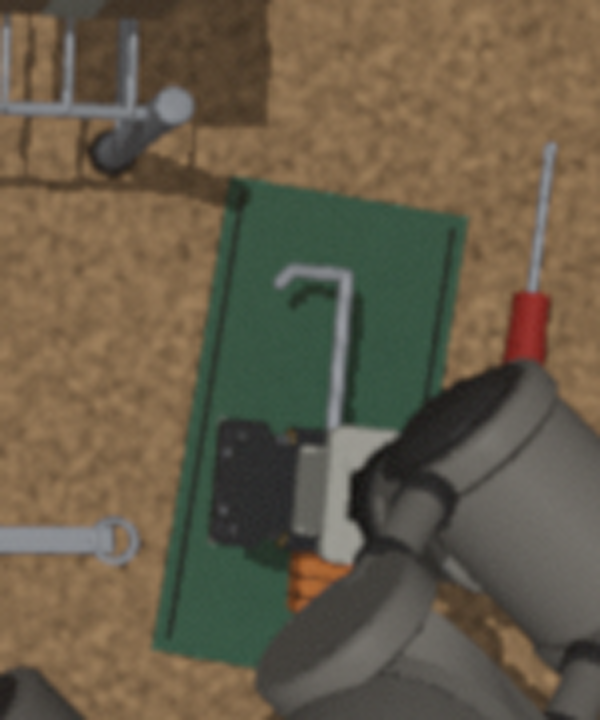

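View pics/s_b.png

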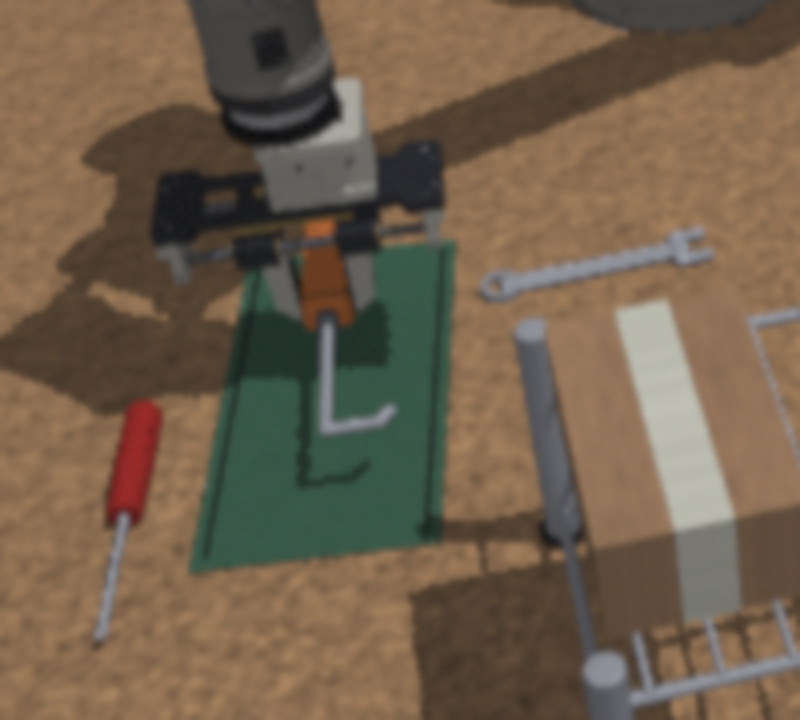

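```bash
cat > rod.py <<'E'
from h import *
import sys
def rod(c,u0,v0,u1,v1,z,smax=60,vmin=95):
    h=c.hsv(); m=(h[...,1]<smax)&(h[...,2]>vmin); R=np.zeros_like(m); R[v0:v1,u0:u1]=1
    for a,ce,st,mm in comps(m&R,25):
        q=np.array([c.ray(u,v,z)[:2] for v,u in np.argwhere(mm)]); print(a,st,"min",q.min(0),"max",q.max(0),"z",np.percentile(c.cloud()[mm][:,2],[20,50,80]))
        i=q[:,0]>q[:,0].max()-8; print(" cross y",q[i].min(0),q[i].max(0)); 
E
python3 - <<'E'
from rod import *
np.set_printoptions(precision=1,suppress=True)
c=Cam("top"); rod(c,455,220,485,266,60)
P=c.cloud(); 
for v,u in [(227,470),(228,466),(235,476),(245,475),(255,474)]:
    w=P[v-2:v+3,u-2:u+3,2]; print(u,v,w.max(),c.ray(u,v,58))
s=Cam("scene"); 
print([ (p,s.proj(p)) for p in [(599.5,-382,57.5),(480,-371,57.5)]])
E
```

```text
193 [457 226  20  40] min [ 503.6 -380.3] max [ 601.9 -332.7] z [53.4 56.1 58.2]
 cross y [ 594.2 -380.3] [ 601.9 -335.2]
470 227 59.5299391925288 [ 599.6 -366.    58. ]
466 228 62.138960524126134 [ 597.  -355.9   58. ]
476 235 59.909653264006444 [ 579.4 -380.7   58. ]
475 245 60.65399506873979 [ 554.1 -377.8   58. ]
474 255 60.777242034359 [ 528.8 -374.9   58. ]
[((599.5, -382, 57.5), (np.float64(181.37961876797823), np.float64(286.98306563648504))), ((480, -371, 57.5), (np.float64(181.48436809193095), np.float64(257.55356553051575)))]
```

Call:
{"api": "servo_tool", "payload": {
  "angular": [
    [0,0,3],
    [0,0,5.8],
    [0,0,5.8],
    [0,0,5.8],
    [0,0,5.8],
    [0,0,5.8],
    [0,0,5.8],
    [0,0,5.8],
    [0,0,5.8],
    [0,0,5.8]
  ],
  "slide": [
    [0,20,0],
    [0,55,0],
    [0,95,0],
    [0,135,0],
    [0,175,0],
    [0,215,0],
    [0,255,0],
    [0,295,0],
    [0,325,0],
    [0,339,0]
  ],
  "grip": [-1,-1,-1,-1,-1,-1,-1,-1,-1,-1]
}}

```text
time: 4.1
tool_pos: [456.1, -25.5, 44.3]
tcp_rot: [-3.14, 0.003, 0.002]
contact_force: [0.2, 0.0, -1.4]
grip_width: 33.7
```

Call:
{"api": "servo_tool", "payload": {
  "angular": [
    [0,0,0],
    [0,0,0],
    [0,0,0],
    [0,0,0],
    [0,0,0],
    [0,0,0]
  ],
  "slide": [
    [10,0,0],
    [40,0,-10],
    [70,0,-20],
    [80,0,-31],
    [80,0,-31],
    [80,0,-31]
  ],
  "grip": [-1,-1,-1,-1,-1,-1]
}}

```text
time: 4.6
tool_pos: [536.3, -28.7, 12.6]
tcp_rot: [-3.141, 0.004, 0.0]
contact_force: [-0.8, 0.7, -1.7]
grip_width: 33.8
```

```bash
python3 - <<'E'
from h import *
o=bot.get_obs(); print(o['tool_pos'],o['tcp_rot'],o['grip_width'],o['contact_force'])
c=Cam("top"); c.crop("t_c",230,130,430,270,4)
s=Cam("scene"); s.crop("s_c",225,205,445,345,3)
E
```

```text
[536.2682332  -28.7087861   12.56175756] [-3.14088862e+00  4.17800408e-03  6.60496158e-06] 33.7750900687632 [-0.83077556  0.66224324 -1.68998054]
```

View pics/t_c.png

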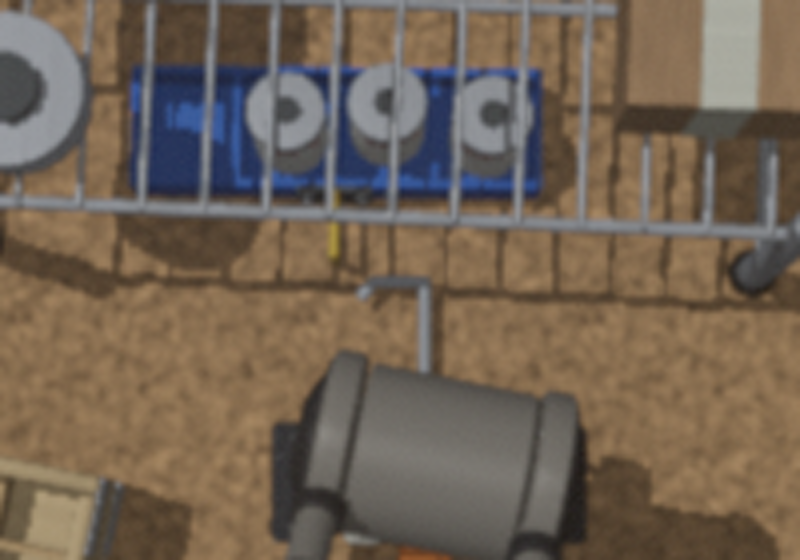

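View pics/s_c.png

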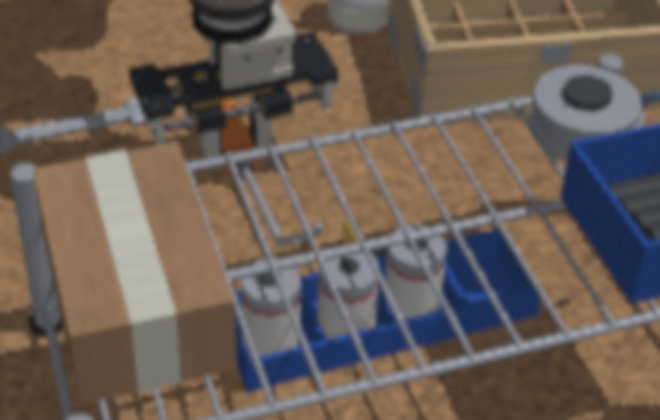

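```bash
python3 - <<'E'
from rod import *
np.set_printoptions(precision=1,suppress=True)
c=Cam("top"); rod(c,315,196,342,222,22)
h=c.hsv(); m=cv2.inRange(h,(20,100,60),(35,255,255))>0; R=np.zeros_like(m); R[180:205,300:325]=1
q=np.array([c.ray(u,v,44) for v,u in np.argwhere(m&R)]); print(q.min(0),q.max(0),q.mean(0))
E
```

```text
86 [333 199   5  23] min [617.3 -30.7] max [675.7 -19.9] z [ 3.2 23.7 27.1]
 cross y [667.7 -30.5] [675.7 -19.9]
[682.7  29.7  44. ] [722.   35.1  44. ] [697.   32.2  44. ]
```

Call:
{"api": "servo_tool", "payload": {
  "angular": [
    [0,0,0],
    [0,0,0],
    [0,0,0],
    [0,0,0],
    [0,0,0],
    [0,0,0],
    [0,0,0]
  ],
  "slide": [
    [15,0,4],
    [34,0,4],
    [34,0,4],
    [34,10,4],
    [34,25,4],
    [34,43,4],
    [34,43,4]
  ],
  "grip": [-1,-1,-1,-1,-1,-1,-1]
}}

```text
time: 5.33
tool_pos: [569.9, 17.1, 18.3]
tcp_rot: [-3.141, 0.002, 0.001]
contact_force: [-0.0, 0.0, -1.7]
grip_width: 34.0
```

```bash
python3 - <<'E'
from h import *
o=bot.get_obs(); print(o['tool_pos'],o['tcp_rot'],o['grip_width'],o['contact_force'])
c=Cam("top"); c.crop("t_d",230,130,430,270,4)
s=Cam("scene"); s.crop("s_d",265,215,405,315,5)
E
```

```text
[569.85302621  17.05849133  18.27568947] [-3.14053098e+00  2.05431221e-03  1.45123271e-03] 33.974150036971686 [-0.03102571  0.0186765  -1.7228558 ]
```

View pics/t_d.png

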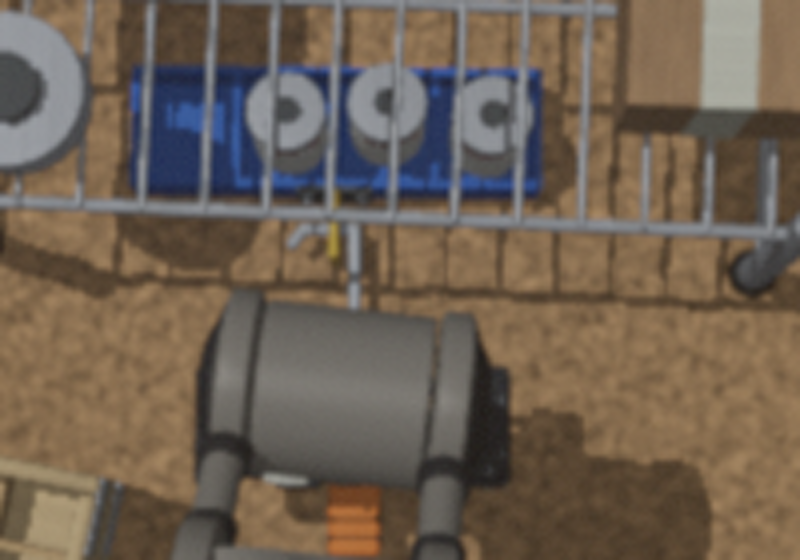

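View pics/s_d.png

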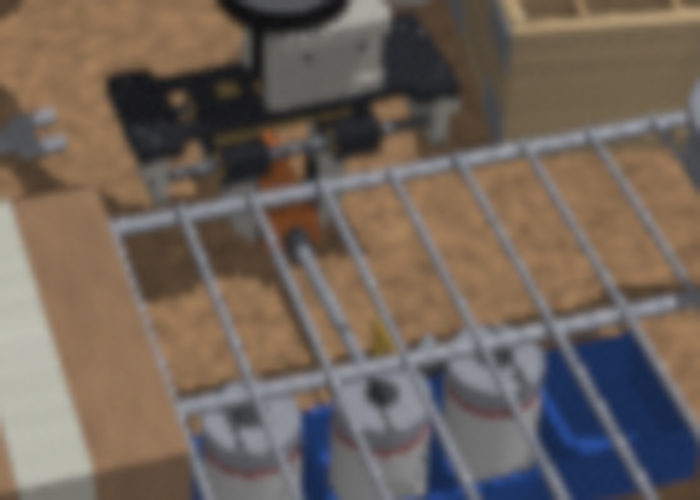

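Call:
{"api": "servo_tool", "payload": {
  "angular": [
    [0,0,0],
    [0,0,0],
    [0,0,0],
    [0,0,0],
    [0,0,0],
    [0,0,0],
    [0,0,0],
    [0,0,0],
    [0,0,0],
    [0,0,0]
  ],
  "slide": [
    [-8,0,0],
    [-14,0,0],
    [-18,0,0],
    [-24,0,0],
    [-31,-1,0],
    [-38,-3,0],
    [-46,-5,0],
    [-54,-7,0],
    [-62,-9,0],
    [-70,-11,0]
  ],
  "grip": [-1,-1,-1,-1,-1,-1,-1,-1,-1,-1]
}}

```text
time: 6.27
tool_pos: [501.2, 2.6, 18.4]
tcp_rot: [3.141, -0.001, -0.001]
contact_force: [4.8, 0.5, -2.1]
grip_width: 34.0
```

```bash
cat > tray.py <<'E'
from h import *
def tray(c,x0=480,x1=860):
    P=c.cloud(); x,y,z=P[...,0],P[...,1],P[...,2]; h=c.hsv()
    b=cv2.inRange(h,(100,90,25),(130,255,255))>0
    m=b&(x>x0)&(x<x1)&(y>-200)&(y<220)&(z<46)
    k=comps(cv2.morphologyEx(m.astype(np.uint8),cv2.MORPH_CLOSE,np.ones((9,9))),50)
    a,ce,st,mm=max(k,key=lambda t:t[0]); m&=mm
    q=P[m&(z>27)][:,:2].astype(np.float32); r=cv2.minAreaRect(q)
    print("tray rect",np.round(r[0],1),np.round(r[1],1),round(r[2],1),cv2.boxPoints(r).round().tolist())
    j=(x>x0)&(x<x1)&(y>-200)&(y<220)&(z>77)&(z<92)
    for a,ce,st,mm in comps(j,20): print("jar",a,np.round(cv2.minEnclosingCircle(P[mm][:,:2].astype(np.float32))[0],1),np.round(np.median(P[mm],0),1))
    m=cv2.inRange(h,(20,100,60),(35,255,255))>0; m&=(x>x0-80)&(x<x1)&(y>-150)&(y<150)&(z<60)
    q=np.array([c.ray(u,v,44) for v,u in np.argwhere(m)]); 
    if len(q): print("loop",q.min(0).round(1),q.max(0).round(1),q.mean(0).round(1))
E
python3 - <<'E'
from tray import *
o=bot.get_obs(); print(o['tool_pos'],o['tcp_rot'],o['grip_width'],o['contact_force'])
c=Cam("top"); c.crop("t_e",190,130,430,290,3); tray(c)
E
```

```text
[501.18713145   2.63681054  18.43120975] [ 3.14145493e+00 -7.34407674e-04 -5.38118274e-04] 34.02829198546861 [ 4.84575422  0.52334121 -2.14829195]
tray rect [716.  26.] [ 80.5 268.6] 2.9 [[669.0, 158.0], [683.0, -110.0], [763.0, -106.0], [749.0, 162.0]]
jar 106 [727.5   3.8] [726.4   6.2  83.3]
jar 125 [726.7 -17. ] [724.6 -18.8  83.8]
jar 177 [724.6 -68.4] [722.2 -68.8  83.6]
jar 136 [722.2  53.4] [722.2  54.   83.9]
jar 46 [722.  -91.4] [719.8 -91.7  83.3]
jar 75 [699.2  56.4] [696.4  56.3  83.5]
loop [627.9  19.   44. ] [672.2  27.   44. ] [651.   22.4  44. ]
```

View pics/t_e.png

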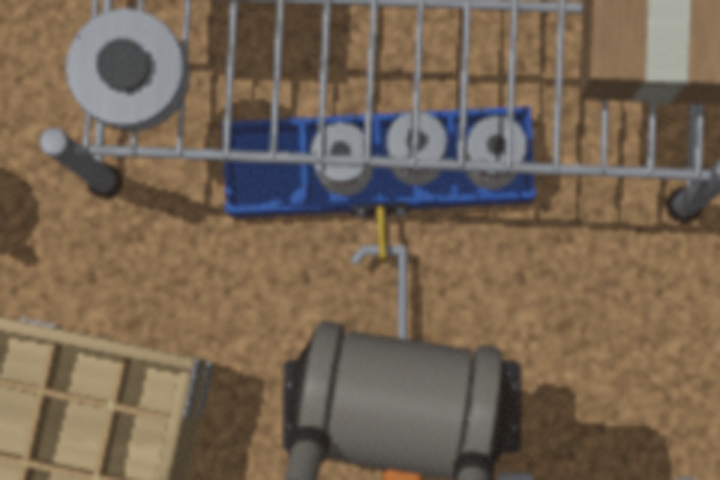

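Call:
{"api": "servo_tool", "payload": {
  "angular": [
    [0,0,0],
    [0,0,0],
    [0,0,0],
    [0,0,0],
    [0,0,0],
    [0,0,0],
    [0,0,0],
    [0,0,0],
    [0,0,0],
    [0,0,0]
  ],
  "slide": [
    [-6,-2,0],
    [-13,-4,0],
    [-21,-7,0],
    [-29,-10,0],
    [-37,-13,0],
    [-45,-16,0],
    [-53,-19,0],
    [-61,-22,0],
    [-69,-25,0],
    [-75,-27,0]
  ],
  "grip": [-1,-1,-1,-1,-1,-1,-1,-1,-1,-1]
}}

```text
time: 7.15
tool_pos: [426.8, -24.3, 18.6]
tcp_rot: [3.141, -0.002, -0.0]
contact_force: [4.8, 1.5, -1.5]
grip_width: 33.8
```

```bash
python3 - <<'E'
from tray import *
o=bot.get_obs(); print(o['tool_pos'],o['tcp_rot'],o['grip_width'],o['contact_force'])
c=Cam("top"); c.crop("t_f",190,130,430,310,3); tray(c)
E
```

```text
[426.82472317 -24.33562096  18.58721758] [ 3.14124175e+00 -1.61080446e-03 -3.55290575e-04] 33.816683000840555 [ 4.84327392  1.45931701 -1.49675053]
tray rect [640.4  11.1] [ 81.2 269.7] 10.5 [[576.0, 136.0], [625.0, -129.0], [705.0, -114.0], [656.0, 151.0]]
jar 312 [657.4 -87.7] [656.6 -86.6  83.7]
jar 306 [652.1 -20.6] [651.3 -21.5  83.9]
jar 300 [633.9  40.8] [633.5  40.8  83.7]
loop [555.5  -7.2  44. ] [596.8   5.9  44. ] [577.3  -0.6  44. ]
```

View pics/t_f.png

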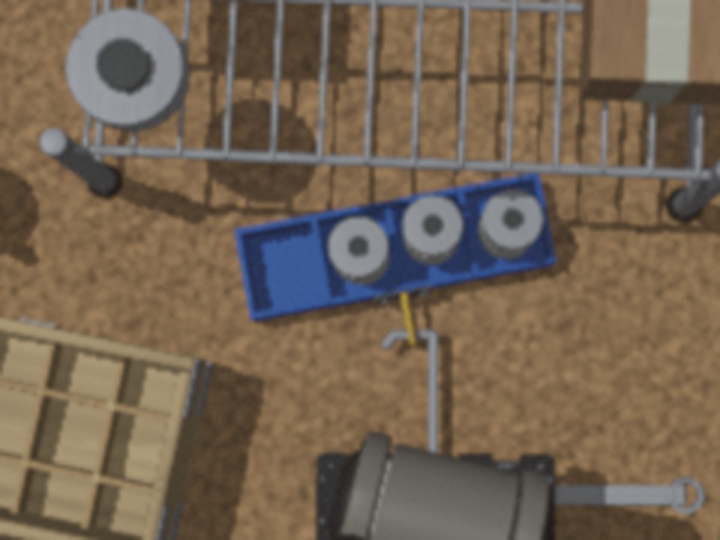

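Call:
{"api": "servo_tool", "payload": {
  "angular": [
    [0,0,0],
    [0,0,0],
    [0,0,0],
    [0,0,0],
    [0,0,0],
    [0,0,0],
    [0,0,0],
    [0,0,0],
    [0,0,0],
    [0,0,0]
  ],
  "slide": [
    [-6,0,0],
    [-13,0,0],
    [-21,0,0],
    [-29,0,0],
    [-37,0,0],
    [-45,0,0],
    [-52,0,0],
    [-58,0,0],
    [-60,0,0],
    [-60,0,0]
  ],
  "grip": [-1,-1,-1,-1,-1,-1,-1,-1,-1,-1]
}}

```text
time: 8.03
tool_pos: [365.8, -23.9, 18.2]
tcp_rot: [-3.141, 0.001, -0.0]
contact_force: [1.8, 0.0, -1.1]
grip_width: 34.0
```

```bash
python3 - <<'E'
from tray import *
o=bot.get_obs(); print(o['tool_pos'],o['tcp_rot'],o['grip_width'],o['contact_force'])
c=Cam("top"); c.crop("t_g",190,130,430,330,3); tray(c,400)
E
```

```text
[365.84801144 -23.94455296  18.23837276] [-3.14140186e+00  1.30710244e-03 -3.67250611e-04] 34.03448786000484 [ 1.81110363  0.01574285 -1.12420334]
tray rect [579.9   5.9] [ 80.3 268.6] 7.5 [[523.0, 134.0], [558.0, -132.0], [637.0, -122.0], [602.0, 144.0]]
jar 306 [589.7 -26.6] [588.8 -26.7  83.9]
jar 308 [591.2 -93.5] [591.2 -93.8  83.8]
jar 311 [575.4  36.2] [575.6  35.5  84. ]
jar 20 [497.7 180.5] [496.5 180.9  85.3]
loop [496.4  -7.4  44. ] [537.5   3.   44. ] [517.   -2.1  44. ]
```

View pics/t_g.png

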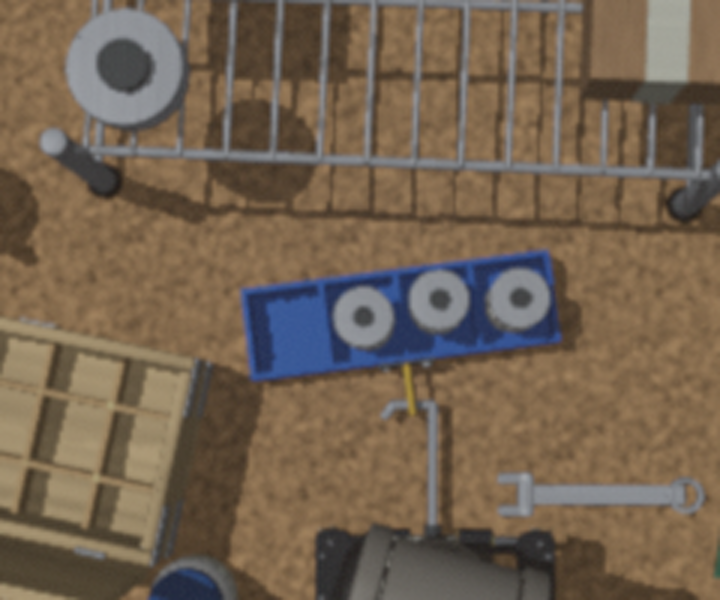

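Call:
{"api": "servo_tool", "payload": {
  "angular": [
    [0,0,0],
    [0,0,0],
    [0,0,0],
    [0,0,0],
    [0,0,0],
    [0,0,0],
    [0,0,0],
    [0,0,0],
    [0,0,0],
    [0,0,0]
  ],
  "slide": [
    [6,0,0],
    [12,0,0],
    [13,-2,0],
    [13,-12,0],
    [13,-24,0],
    [13,-36,0],
    [13,-43,0],
    [13,-43,0],
    [13,-43,20],
    [13,-43,55]
  ],
  "grip": [-1,-1,-1,-1,-1,-1,-1,-1,-1,-1]
}}

```text
time: 8.92
tool_pos: [377.2, -66.0, 71.5]
tcp_rot: [-3.139, 0.008, -0.001]
contact_force: [0.7, -0.4, -3.0]
grip_width: 33.6
```

```bash
python3 - <<'E'
from tray import *
o=bot.get_obs(); print(o['tool_pos'],o['tcp_rot'],o['grip_width'],o['contact_force'])
c=Cam("top"); c.crop("t_h",190,130,430,330,3); tray(c,400)
h=c.hsv(); m=cv2.inRange(h,(50,60,20),(90,255,255))>0; m[:,:400]=0
a,ce,st,mm=max(comps(m,100),key=lambda t:t[0]); q=np.array([c.ray(u,v,3)[:2] for v,u in np.argwhere(mm)]).astype(np.float32); r=cv2.minAreaRect(q); print("mat",r,cv2.boxPoints(r))
E
```

```text
[377.22673091 -66.00328331  71.50683213] [-3.13855456e+00  7.76841011e-03 -1.01828314e-03] 33.61384092804933 [ 0.66004448 -0.40800781 -3.02562855]
tray rect [579.8   5.8] [ 80.5 269.6] 7.6 [[522.0, 134.0], [558.0, -133.0], [638.0, -123.0], [602.0, 145.0]]
jar 308 [589.6 -26.7] [588.7 -26.7  83.6]
jar 307 [590.9 -93.3] [591.2 -93.8  83.7]
jar 309 [575.5  36. ] [575.6  35.5  83.9]
jar 191 [462.3 -50.6] [481.9 -61.9  82. ]
jar 28 [475.3 185.4] [471.7 186.4  84.2]
loop [496.4  -7.4  44. ] [537.5   3.   44. ] [517.   -2.1  44. ]
mat ((496.9937744140625, -374.7190246582031), (156.15931701660156, 315.20703125), 80.08647918701172) [[ 328.30115 -424.49957]
 [ 638.80176 -478.7661 ]
 [ 665.6864  -324.93848]
 [ 355.1858  -270.67194]]
```

View pics/t_h.png

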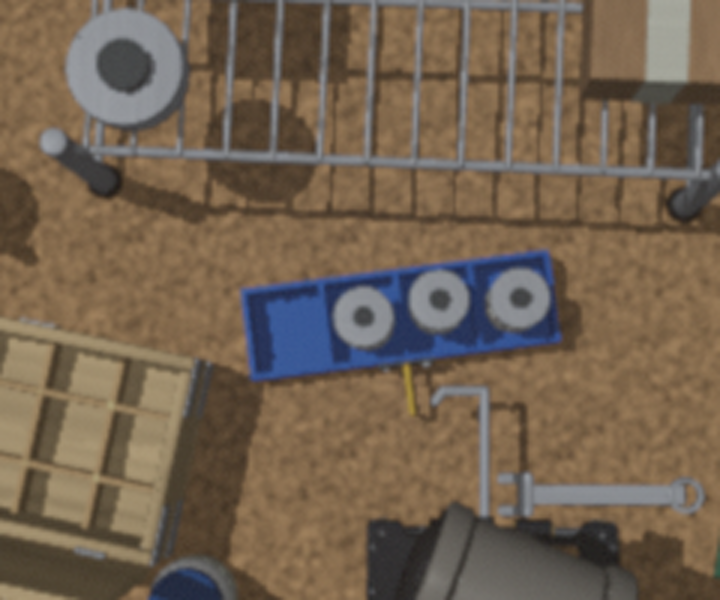

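Call:
{"api": "servo_tool", "payload": {
  "angular": [
    [0,0,0],
    [0,0,-2],
    [0,0,-4],
    [0,0,-5.8],
    [0,0,-5.8],
    [0,0,-5.8],
    [0,0,-5.8],
    [0,0,-5.8],
    [0,0,-5.8],
    [0,0,-5.8]
  ],
  "slide": [
    [10,-20,0],
    [20,-55,0],
    [30,-95,0],
    [40,-135,0],
    [50,-175,0],
    [60,-215,0],
    [70,-255,0],
    [80,-290,0],
    [81,-303,-10],
    [81,-303,-20]
  ],
  "grip": [-1,-1,-1,-1,-1,-1,-1,-1,-1,-1]
}}

```text
time: 9.8
tool_pos: [461.4, -373.4, 52.8]
tcp_rot: [3.139, -0.002, -0.104]
contact_force: [-0.8, 0.1, -1.3]
grip_width: 34.2
```

Call:
{"api": "servo_tool", "payload": {
  "angular": [
    [0,0,0],
    [0,0,0]
  ],
  "slide": [
    [0,0,-5],
    [0,0,-5]
  ],
  "grip": [-1,-1]
}}

```text
time: 9.97
tool_pos: [459.5, -367.5, 46.1]
tcp_rot: [-3.138, 0.004, -0.101]
contact_force: [-0.3, 0.4, -2.1]
grip_width: 34.1
```

Descend 39 mm, then open part-way and rise.

Call:
{"api": "servo_tool", "payload": {
  "angular": [
    [0,0,0],
    [0,0,0],
    [0,0,0],
    [0,0,0],
    [0,0,0]
  ],
  "slide": [
    [0,0,-15],
    [0,0,-30],
    [0,0,-36],
    [0,0,-38.5],
    [0,0,-38.5]
  ],
  "grip": [-1,-1,-1,-1,-1]
}}

```text
time: 10.38
tool_pos: [460.7, -369.0, 9.7]
tcp_rot: [-3.141, 0.001, -0.101]
contact_force: [-0.2, 0.5, -1.9]
grip_width: 33.9
```

Call:
{"api": "servo_tool", "payload": {
  "angular": [
    [0,0,0],
    [0,0,0],
    [0,0,0],
    [0,0,0],
    [0,0,0],
    [0,0,0],
    [0,0,0],
    [0,0,0],
    [0,0,0],
    [0,0,0]
  ],
  "slide": [
    [0,0,0],
    [0,0,0],
    [0,0,0],
    [0,0,0],
    [0,0,20],
    [0,0,50],
    [0,0,90],
    [0,0,130],
    [0,0,170],
    [0,0,200]
  ],
  "grip": [0.3,0.3,0.3,0.3,0.3,0.3,0.5,0.5,0.5,0.5]
}}

```text
time: 11.22
tool_pos: [461.2, -370.5, 214.0]
tcp_rot: [3.139, -0.003, -0.102]
contact_force: [0.9, -0.9, -0.5]
grip_width: 68.7
```

```bash
python3 - <<'E'
from tray import *
o=bot.get_obs(); print(o['tool_pos'],o['tcp_rot'],o['grip_width'],o['contact_force'],o['joint_positions'])
c=Cam("scene"); c.crop("s_i",90,160,310,340,3.5)
E
```

```text
[ 461.16385351 -370.53358415  214.00367629] [ 3.13871489 -0.0033774  -0.10164699] 68.74563379237378 [ 0.89942318 -0.89701182 -0.50675224] [-8.06361175e-01  4.71691573e-01  1.35689931e+00 -4.49694593e-06
  1.30856462e+00  8.66088155e-01]
```

View pics/s_i.png

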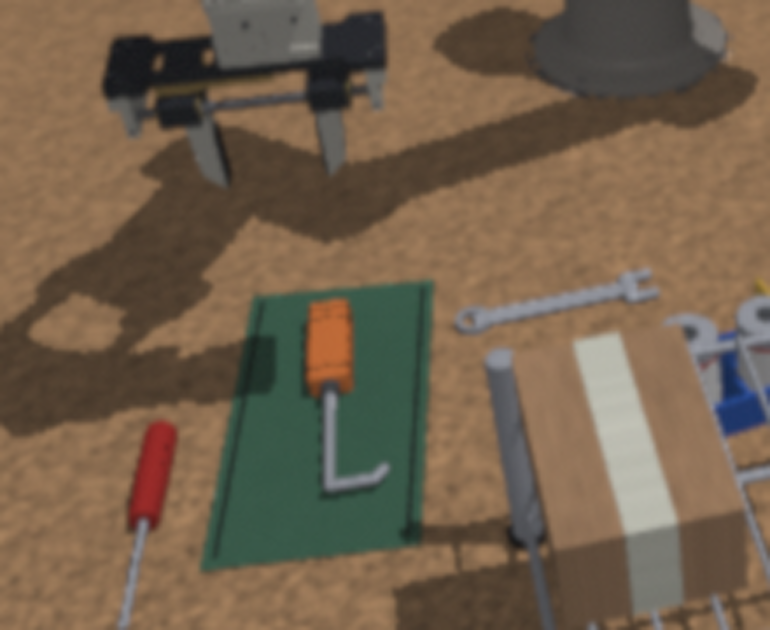

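Call:
{"api": "servo_tool", "payload": {
  "angular": [
    [0,0,0],
    [0,0,-2],
    [0,0,-4],
    [0,0,-6.2],
    [0,0,-6.2],
    [0,0,-6.2],
    [0,0,-6.2],
    [0,0,-6.2],
    [0,0,-6.2],
    [0,0,-6.2]
  ],
  "slide": [
    [10,20,5],
    [20,55,10],
    [30,95,15],
    [40,135,20],
    [40,175,30],
    [40,215,30],
    [40,255,30],
    [40,295,30],
    [40,335,30],
    [40,375,30]
  ],
  "grip": [0,-0.5,-1,-1,-1,-1,-1,-1,-1,-1]
}}

```text
time: 12.1
tool_pos: [500.3, 6.8, 240.0]
tcp_rot: [-3.142, -0.001, -0.21]
contact_force: [1.1, 0.2, 1.0]
grip_width: 7.1
```

Call:
{"api": "servo_tool", "payload": {
  "angular": [
    [0,0,0],
    [0,0,0],
    [0,0,0],
    [0,0,0],
    [0,0,0],
    [0,0,0],
    [0,0,0],
    [0,0,0],
    [0,0,0],
    [0,0,0]
  ],
  "slide": [
    [0,35,0],
    [0,75,0],
    [0,115,0],
    [-5,155,0],
    [-10,195,0],
    [-15,235,0],
    [-20,275,0],
    [-20,305,0],
    [-20,325,0],
    [-20,325,0]
  ],
  "grip": [-1,-1,-1,-1,-1,-1,-1,-1,-1,-1]
}}

```text
time: 12.93
tool_pos: [479.9, 333.7, 239.4]
tcp_rot: [-3.14, 0.0, -0.206]
contact_force: [-0.4, -0.9, 0.8]
grip_width: 0.6
```

```bash
python3 - <<'E'
from tray import *
o=bot.get_obs(); print(o['tool_pos'],o['tcp_rot'],o['grip_width'],o['contact_force'],o['joint_positions'])
c=Cam("scene"); c.crop("s_j",300,0,520,260,3); c=Cam("top"); tray(c,480)
E
```

```text
[479.86556101 333.65150738 239.36367776] [-3.14032144e+00  2.75364199e-04 -2.05773980e-01] 0.5871713029275591 [-0.41435279 -0.90264521  0.77738848] [4.75834884e-01 4.43071749e-01 1.33265829e+00 1.18561270e-03
 1.36527567e+00 2.25216375e+00]
tray rect [580.    5.9] [ 80.8 269.2] 7.6 [[522.0, 134.0], [558.0, -133.0], [638.0, -122.0], [602.0, 145.0]]
jar 307 [589.8 -26.9] [588.6 -26.8  83.7]
jar 309 [591.1 -93.5] [591.2 -93.7  83.8]
jar 309 [575.2  36.2] [575.7  35.5  83.7]
jar 23 [503.9 179.5] [502.7 179.1  87. ]
loop [493.8  -7.4  44. ] [537.5   3.   44. ] [516.5  -2.1  44. ]
```

View pics/s_j.png

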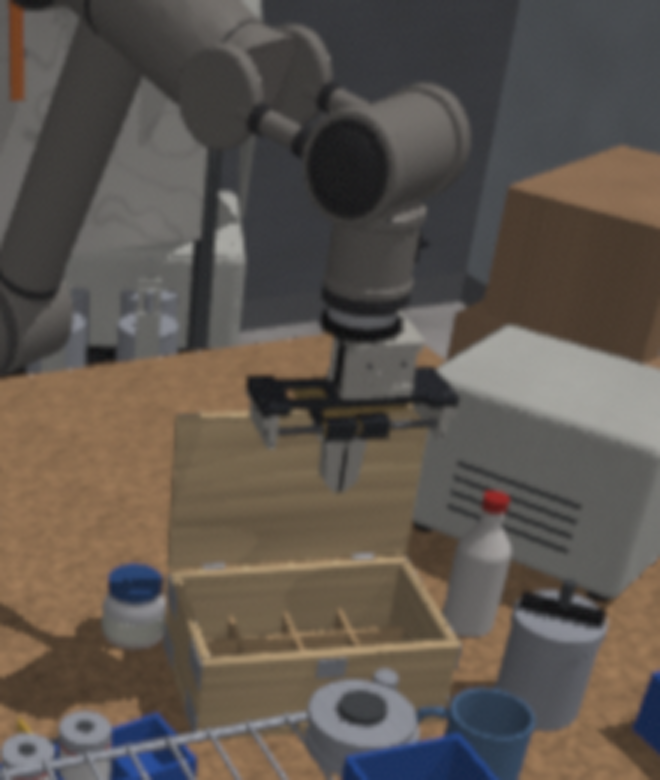

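Call:
{"api": "servo_tool", "payload": {
  "angular": [
    [0,0,0],
    [0,0,0],
    [0,0,0],
    [0,0,0],
    [0,0,0],
    [0,0,0],
    [0,0,0],
    [0,0,0],
    [0,0,0],
    [0,0,0]
  ],
  "slide": [
    [-20,4,0],
    [-45,9,0],
    [-60,13,0],
    [-68,14,0],
    [-75,16,0],
    [-82,17,0],
    [-88,18,0],
    [-94,20,0],
    [-99,21,0],
    [-99,21,0]
  ],
  "grip": [-1,-1,-1,-1,-1,-1,-1,-1,-1,-1]
}}

```text
time: 13.87
tool_pos: [381.0, 351.1, 239.7]
tcp_rot: [3.141, 0.0, -0.209]
contact_force: [-0.2, 0.0, -0.1]
grip_width: 0.2
```

```bash
python3 - <<'E'
from tray import *
o=bot.get_obs(); print(o['tool_pos'],o['tcp_rot'],o['grip_width'],o['contact_force'],o['joint_positions'])
c=Cam("scene"); c.crop("s_k",300,80,520,260,3)
E
```

```text
[381.0489069  351.05125862 239.74943446] [ 3.14136596e+00  4.71530085e-04 -2.09425333e-01] 0.20027983023836138 [-0.20422746  0.04858615 -0.11606192] [5.96333125e-01 3.19466881e-01 1.52017197e+00 1.89937802e-04
 1.30244390e+00 2.37650433e+00]
```

View pics/s_k.png

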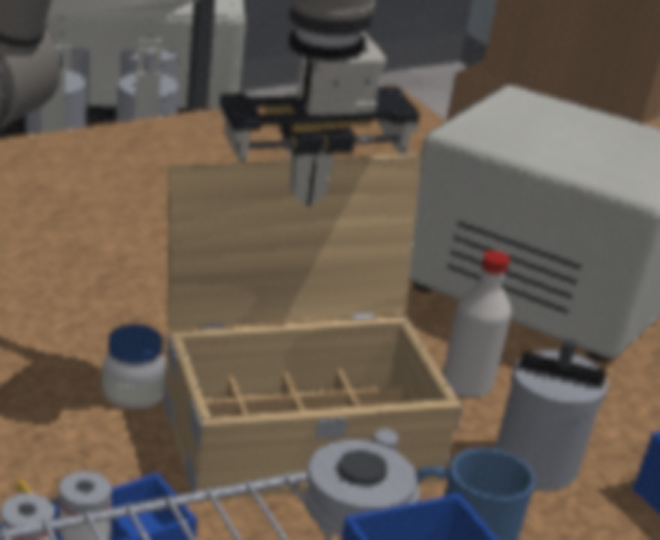

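Call:
{"api": "servo_tool", "payload": {
  "angular": [
    [0,0,0],
    [0,0,0],
    [0,0,0],
    [0,0,0],
    [0,0,0],
    [0,0,0],
    [0,0,0],
    [0,0,0],
    [0,0,0],
    [0,0,0]
  ],
  "slide": [
    [-3,0.6,0],
    [-5,1,0],
    [-5,1,0],
    [0,0,0],
    [30,-6,0],
    [60,-20,0],
    [95,-35,0],
    [130,-55,0],
    [160,-80,0],
    [180,-110,0]
  ],
  "grip": [-1,-1,-1,-1,-1,-1,-1,-1,-0.5,0]
}}

```text
time: 14.75
tool_pos: [563.9, 240.2, 239.0]
tcp_rot: [-3.141, 0.001, -0.209]
contact_force: [0.3, -0.2, 0.0]
grip_width: 9.5
```

```bash
python3 - <<'E'
from h import *
np.set_printoptions(precision=1,suppress=True)
o=bot.get_obs(); print(o['tool_pos'],o['tcp_rot'],o['contact_force'])
c=Cam("top"); P=c.cloud(); x,y,z=P[...,0],P[...,1],P[...,2]
C=np.array([481.3,322.3]); X=np.array([-.978,.208]); Y=np.array([-.208,-.978])
cxx=(P[...,:2]-C)@X; cyy=(P[...,:2]-C)@Y
m=(abs(cyy)<130)&(cxx>90)&(cxx<150)&(z>250)&(z<300)
print("lid edge",m.sum(),np.median(cxx[m]),np.percentile(cxx[m],[5,95]),np.median(z[m]))
for lo in range(110,290,20):
    m=(abs(cyy)<130)&(cxx>80)&(cxx<150)&(z>lo)&(z<lo+20); 
    if m.sum()>5: print(lo,m.sum(),np.median(cxx[m]))
# dividers
m=(abs(cyy)<120)&(abs(cxx)<74)&(z>34)&(z<47)
H,_=np.histogram(cyy[m],np.arange(-120,121,4)); print(dict(zip(np.arange(-118,121,4),H)))
H,_=np.histogram(cxx[m],np.arange(-74,75,4)); print(dict(zip(np.arange(-72,75,4),H)))
c.crop("t_l",120,200,290,350,4)
E
```

```text
[563.9 240.2 239. ] [-3.1  0.  -0.2] [ 0.3 -0.2  0. ]
lid edge 276 127.5167862200511 [121.9 136.4] 272.87666658480873
110 109 90.45900748028377
130 72 94.89324722776765
150 40 99.15326418468355
170 23 105.31078948917617
190 37 110.22850861679696
210 57 114.66607763584287
230 80 118.97316691647418
250 102 123.88995433492596
270 174 131.05579701842083
{np.int64(-118): np.int64(7), np.int64(-114): np.int64(6), np.int64(-110): np.int64(7), np.int64(-106): np.int64(8), np.int64(-102): np.int64(4), np.int64(-98): np.int64(7), np.int64(-94): np.int64(6), np.int64(-90): np.int64(8), np.int64(-86): np.int64(6), np.int64(-82): np.int64(4), np.int64(-78): np.int64(9), np.int64(-74): np.int64(5), np.int64(-70): np.int64(8), np.int64(-66): np.int64(33), np.int64(-62): np.int64(95), np.int64(-58): np.int64(10), np.int64(-54): np.int64(7), np.int64(-50): np.int64(5), np.int64(-46): np.int64(9), np.int64(-42): np.int64(6), np.int64(-38): np.int64(7), np.int64(-34): np.int64(6), np.int64(-30): np.int64(7), np.int64(-26): np.int64(5), np.int64(-22): np.int64(7), np.int64(-18): np.int64(4), np.int64(-1
[... 1241 characters left out ...]
): np.int64(25), np.int64(-24): np.int64(7), np.int64(-20): np.int64(10), np.int64(-16): np.int64(5), np.int64(-12): np.int64(9), np.int64(-8): np.int64(7), np.int64(-4): np.int64(10), np.int64(0): np.int64(7), np.int64(4): np.int64(10), np.int64(8): np.int64(7), np.int64(12): np.int64(10), np.int64(16): np.int64(7), np.int64(20): np.int64(9), np.int64(24): np.int64(9), np.int64(28): np.int64(52), np.int64(32): np.int64(97), np.int64(36): np.int64(10), np.int64(40): np.int64(5), np.int64(44): np.int64(8), np.int64(48): np.int64(4), np.int64(52): np.int64(8), np.int64(56): np.int64(6), np.int64(60): np.int64(9), np.int64(64): np.int64(9), np.int64(68): np.int64(9), np.int64(72): np.int64(15)}
```

View pics/t_l.png

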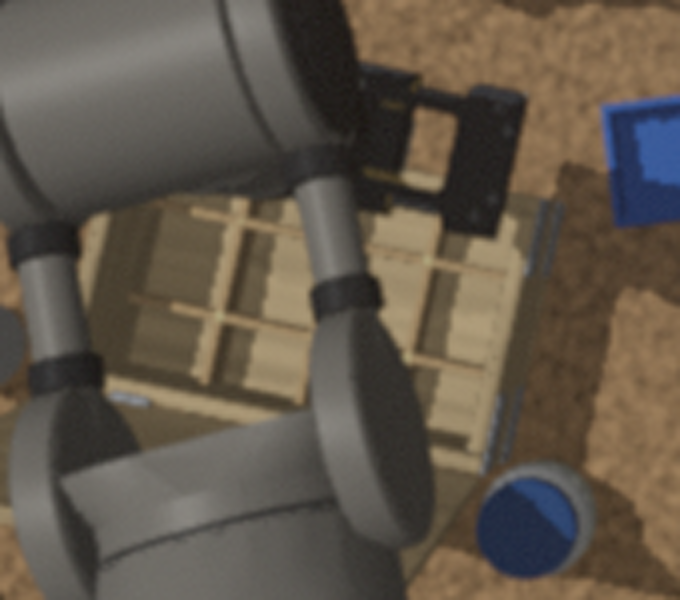

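Call:
{"api": "servo_tool", "payload": {
  "angular": [
    [0,0,7],
    [0,0,14],
    [0,0,21],
    [0,0,28],
    [0,0,35],
    [0,0,42],
    [0,0,49],
    [0,0,56],
    [0,0,63],
    [0,0,70]
  ],
  "slide": [
    [2,-20,0],
    [4,-45,0],
    [8,-75,0],
    [11,-105,0],
    [11,-135,0],
    [11,-165,-10],
    [11,-185,-25],
    [11,-195,-40],
    [11.5,-204,-60],
    [11.5,-204,-80]
  ],
  "grip": [0,0.45,0.45,0.45,0.45,0.45,0.45,0.45,0.45,0.45]
}}

```text
time: 15.63
tool_pos: [573.4, 35.2, 159.3]
tcp_rot: [3.141, -0.0, 1.016]
contact_force: [0.6, 0.7, -0.1]
grip_width: 66.4
```

Call:
{"api": "servo_tool", "payload": {
  "angular": [
    [0,0,7],
    [0,0,14],
    [0,0,20],
    [0,0,20],
    [0,0,20]
  ],
  "slide": [
    [0,0,-10],
    [0,0,-20],
    [0,0,-30],
    [0,0,-40],
    [0,0,-40]
  ],
  "grip": [0.45,0.45,0.45,0.45,0.45]
}}

```text
time: 16.05
tool_pos: [571.9, 37.2, 117.6]
tcp_rot: [-3.137, 0.0, 1.358]
contact_force: [0.1, 0.1, -0.2]
grip_width: 66.7
```

```bash
python3 - <<'E'
from tray import *
o=bot.get_obs(); print(o['tool_pos'],o['tcp_rot'],o['grip_width'],o['joint_positions'])
c=Cam("scene"); c.crop("s_m",270,150,450,310,4); c=Cam("top"); tray(c); c.crop("t_m",220,140,440,290,3)
E
```

```text
[571.9146626   37.17246785 117.61853918] [-3.13749239e+00  2.73796241e-04  1.35768790e+00] 66.7070220282901 [-6.89759218e-02  5.35462391e-01  1.53454346e+00  3.61376531e-04
  1.07568390e+00  1.43960717e-01]
tray rect [591.6 -79.2] [78.5 97.3] 7.3 [[546.0, -36.0], [559.0, -132.0], [637.0, -122.0], [624.0, -26.0]]
jar 307 [591.  -93.5] [591.2 -93.8  83.9]
jar 26 [587.3 -44.1] [586.1 -46.7  83.7]
```

View pics/s_m.png

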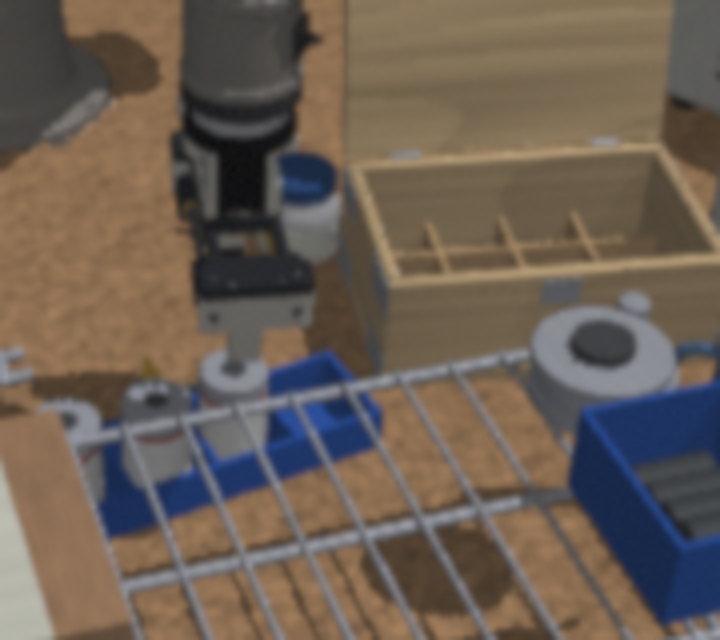

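View pics/t_m.png

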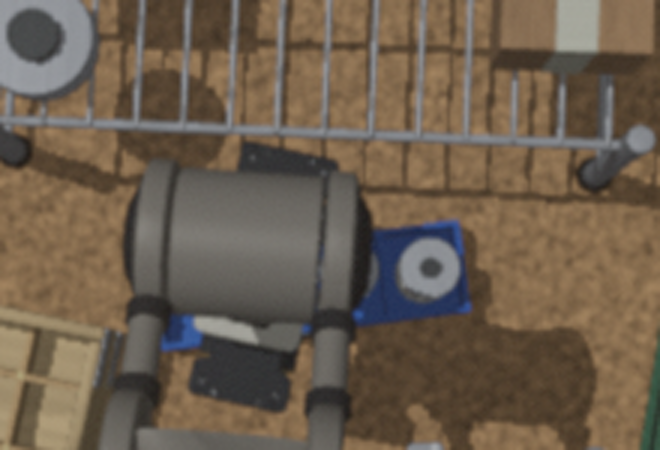

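Call:
{"api": "servo_tool", "payload": {
  "angular": [
    [0,0,0],
    [0,0,0],
    [0,0,0],
    [0,0,0],
    [0,0,0],
    [0,0,0],
    [0,0,0],
    [0,0,0],
    [0,0,0],
    [0,0,0]
  ],
  "slide": [
    [3.6,-1.4,0],
    [3.6,-1.4,-12],
    [3.6,-1.4,-24],
    [3.6,-1.4,-40],
    [3.6,-1.4,-52],
    [3.6,-1.4,-60],
    [3.6,-1.4,-60],
    [3.6,-1.4,-60],
    [3.6,-1.4,-60],
    [3.6,-1.4,-60]
  ],
  "grip": [0.45,0.45,0.45,0.45,0.45,0.45,0.45,-1,-1,-1]
}}

```text
time: 16.98
tool_pos: [577.4, 35.5, 60.8]
tcp_rot: [3.14, -0.0, 1.361]
contact_force: [-1.8, -0.1, 1.5]
grip_width: 51.4
```

Call:
{"api": "servo_tool", "payload": {
  "angular": [
    [0,0,0],
    [0,0,0],
    [0,0,0],
    [0,0,0],
    [0,0,0],
    [0,0,0],
    [0,0,0]
  ],
  "slide": [
    [0,0,0],
    [0,0,0],
    [0,0,4],
    [0,0,12],
    [0,0,35],
    [0,0,70],
    [0,0,100]
  ],
  "grip": [-1,-1,-1,-1,-1,-1,-1]
}}

```text
time: 17.57
tool_pos: [576.5, 35.5, 161.4]
tcp_rot: [-3.141, 0.0, 1.361]
contact_force: [1.7, -0.7, -2.6]
grip_width: 49.5
```

```bash
python3 - <<'E'
from tray import *
o=bot.get_obs(); print(o['tool_pos'],o['tcp_rot'],o['grip_width'],o['contact_force'])
c=Cam("scene"); c.crop("s_n",270,150,450,310,4)
E
```

```text
[576.53422721  35.54029245 161.35388319] [-3.14091592e+00  9.96184153e-05  1.36098574e+00] 49.47663255575735 [ 1.66814493 -0.67146528 -2.57090415]
```

View pics/s_n.png

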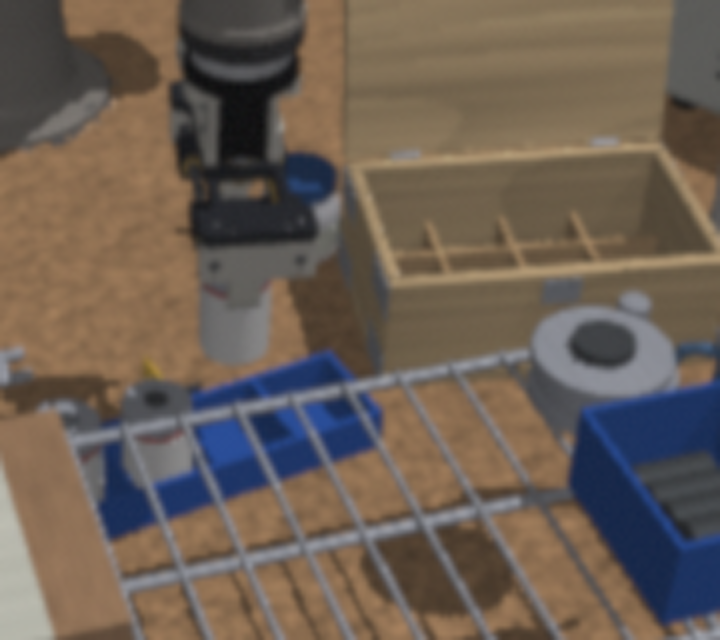

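Call:
{"api": "servo_tool", "payload": {
  "angular": [
    [0,0,0],
    [0,0,0],
    [0,0,0],
    [0,0,0],
    [0,0,0],
    [0,0,0],
    [0,0,0],
    [0,0,0],
    [0,0,0],
    [0,0,0]
  ],
  "slide": [
    [0,10,20],
    [-10,35,35],
    [-30,65,35],
    [-50,95,35],
    [-70,125,35],
    [-90,155,35],
    [-105,180,35],
    [-112,194,35],
    [-112,194,35],
    [-112,194,35]
  ],
  "grip": [-1,-1,-1,-1,-1,-1,-1,-1,-1,-1]
}}

```text
time: 18.45
tool_pos: [464.6, 230.0, 195.1]
tcp_rot: [3.141, 0.0, 1.363]
contact_force: [0.9, -0.2, -2.1]
grip_width: 49.4
```

```bash
cat > st.py <<'E'
from h import *
np.set_printoptions(precision=2,suppress=True)
def st(n=4):
    q=[]
    for i in range(n):
        o=bot.get_obs(); q.append(np.r_[o['tool_pos'],np.degrees(o['tcp_rot']),o['contact_force'],o['grip_width']]); bot.capture("top")
    q=np.array(q); print("pos",q[:,:3].mean(0),"sd",q[:,:3].std(0),"yaw",q[:,5].mean(),"F",q[:,6:9].mean(0),"w",q[-1,9],"t",o['time'])
    return q[:,:3].mean(0)
def crate(p):
    C=np.array([481.3,322.3]); X=np.array([-.978,.208]); Y=np.array([-.208,-.978])
    return (p[:2]-C)@X,(p[:2]-C)@Y
E
python3 - <<'E'
from st import *
p=st(); print(crate(p))
c=Cam("scene"); c.crop("s_o",300,60,480,240,4);c=Cam("top"); c.crop("t_o",130,180,330,350,3)
E
```

```text
pos [465.07 229.23 194.97] sd [0.32 0.52 0.11] yaw 78.00098620796933 F [ 0.51 -0.21 -2.04] w 49.54621838415798 t 18.6
(np.float64(-3.4877562064543963), np.float64(94.40150153705137))
```

View pics/s_o.png

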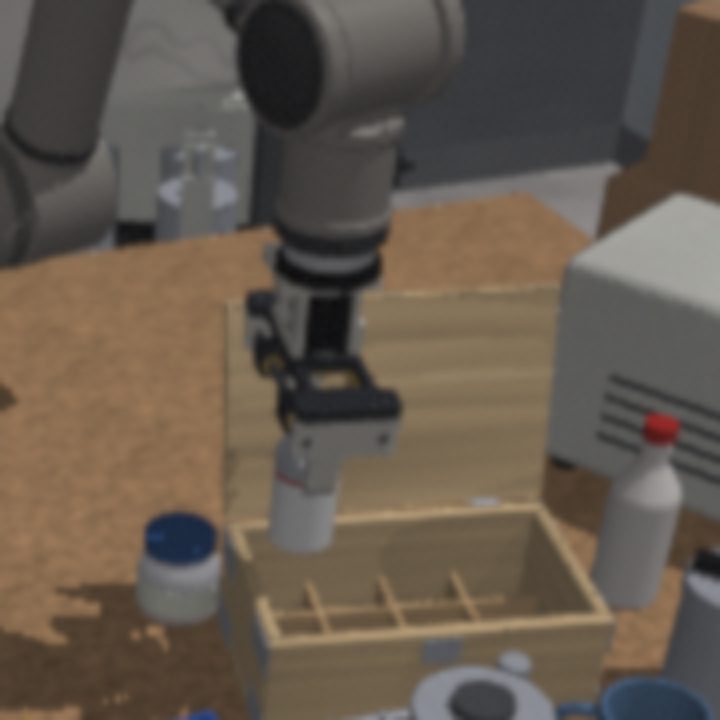

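View pics/t_o.png

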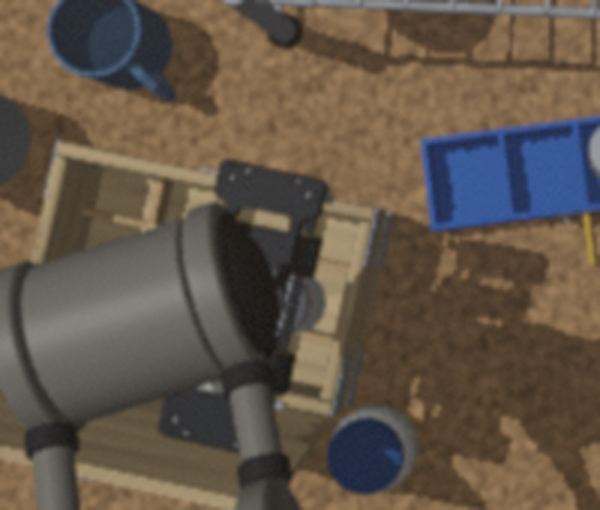

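Call:
{"api": "servo_tool", "payload": {
  "angular": [
    [0,0,0],
    [0,0,0],
    [0,0,0],
    [0,0,0],
    [0,0,0],
    [0,0,0],
    [0,0,0]
  ],
  "slide": [
    [-1.5,0.3,-15],
    [-1.5,0.3,-35],
    [-1.5,0.3,-55],
    [-1.5,0.3,-72],
    [-1.5,0.3,-85],
    [-1.5,0.3,-85],
    [-1.5,0.3,-85]
  ],
  "grip": [-1,-1,-1,-1,-1,-1,-1]
}}

```text
time: 19.33
tool_pos: [463.4, 229.3, 109.4]
tcp_rot: [-3.14, 0.001, 1.36]
contact_force: [-0.7, -0.2, -1.9]
grip_width: 49.8
```

```bash
python3 - <<'E'
from st import *
p=st(); print(crate(p))
c=Cam("scene"); c.crop("s_p",320,80,460,220,5);c=Cam("top"); c.crop("t_p",150,200,300,330,4)
E
```

```text
pos [463.9  229.64 110.3 ] sd [0.33 0.22 0.54] yaw 77.94812400914114 F [-0.21  0.08 -1.81] w 49.36985285276206 t 19.4833
(np.float64(-2.2528154331781574), np.float64(94.23914838122928))
```

View pics/s_p.png

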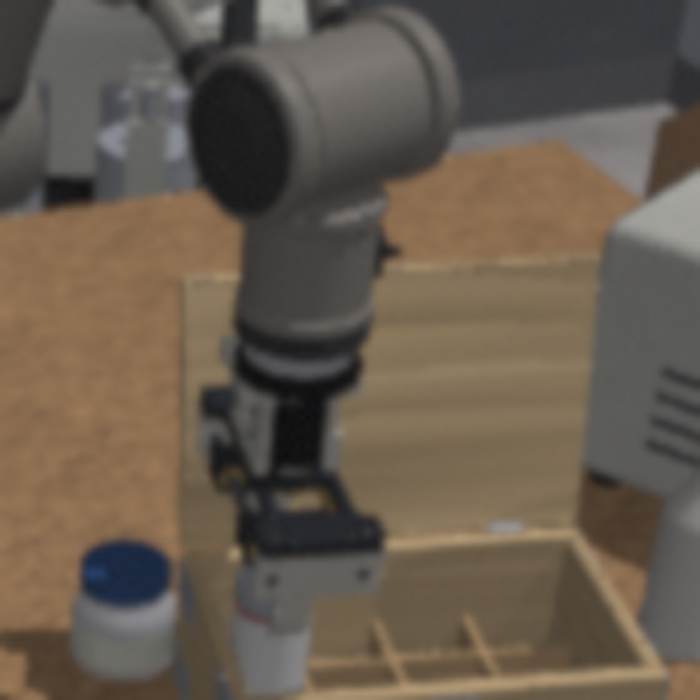

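View pics/t_p.png

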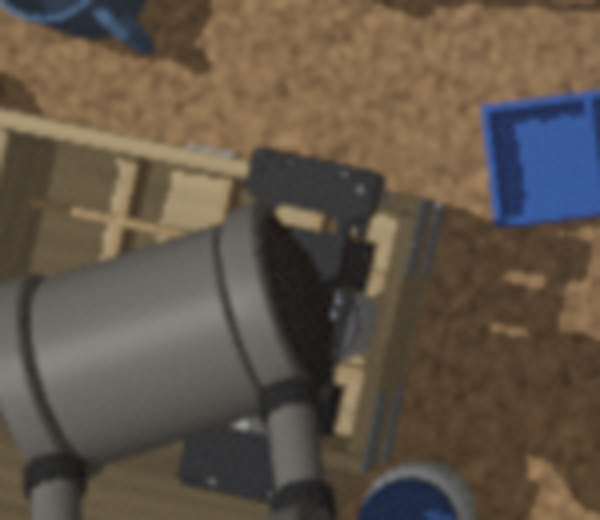

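Call:
{"api": "servo_tool", "payload": {
  "angular": [
    [0,0,0],
    [0,0,0],
    [0,0,0],
    [0,0,0],
    [0,0,0],
    [0,0,0]
  ],
  "slide": [
    [0,0,-10],
    [0,0,-20],
    [0,0,-28],
    [0,0,-35],
    [0,0,-40],
    [0,0,-40]
  ],
  "grip": [-1,-1,-1,-1,-1,-1]
}}

```text
time: 20.13
tool_pos: [462.8, 229.6, 68.4]
tcp_rot: [-3.14, 0.001, 1.361]
contact_force: [-0.0, -0.5, -3.1]
grip_width: 49.7
```

Call:
{"api": "servo_tool", "payload": {
  "angular": [
    [0,0,0],
    [0,0,0],
    [0,0,0],
    [0,0,0]
  ],
  "slide": [
    [0,0,-1],
    [0,0,-2],
    [0,0,-2],
    [0,0,-2]
  ],
  "grip": [-1,-1,-1,-1]
}}

```text
time: 20.47
tool_pos: [463.5, 229.9, 68.0]
tcp_rot: [3.141, -0.0, 1.361]
contact_force: [-0.6, -0.6, -1.5]
grip_width: 49.2
```

```bash
python3 - <<'E'
from st import *
p=st(3); print(crate(p))
E
```

```text
pos [463.47 229.88  68.  ] sd [0.02 0.01 0.01] yaw 77.98066671115345 F [-0.38 -0.37 -1.65] w 49.47185174904932 t 20.5667
(np.float64(-1.7848557270317793), np.float64(94.0949378497743))
```

No lid contact; step down until the jar touches the floor.

Call:
{"api": "servo_tool", "payload": {
  "angular": [
    [0,0,0],
    [0,0,0],
    [0,0,0],
    [0,0,0]
  ],
  "slide": [
    [0,0,-0.7],
    [0,0,-1.5],
    [0,0,-1.5],
    [0,0,-1.5]
  ],
  "grip": [-1,-1,-1,-1]
}}

```text
time: 20.95
tool_pos: [463.5, 230.1, 67.6]
tcp_rot: [3.141, -0.001, 1.361]
contact_force: [-3.5, -0.4, 9.2]
grip_width: 49.7
```

Call:
{"api": "servo_tool", "payload": {
  "angular": [
    [0,0,0],
    [0,0,0],
    [0,0,0],
    [0,0,0]
  ],
  "slide": [
    [0,0,-0.7],
    [0,0,-1.5],
    [0,0,-1.5],
    [0,0,-1.5]
  ],
  "grip": [-1,-1,-1,-1]
}}

```text
time: 21.28
tool_pos: [463.3, 230.3, 67.3]
tcp_rot: [3.14, -0.001, 1.361]
contact_force: [-8.6, -0.9, 21.8]
grip_width: 49.5
```

Call:
{"api": "servo_tool", "payload": {
  "angular": [
    [0,0,0],
    [0,0,0],
    [0,0,0],
    [0,0,0],
    [0,0,0],
    [0,0,0],
    [0,0,0],
    [0,0,0],
    [0,0,0],
    [0,0,0]
  ],
  "slide": [
    [0,0,2],
    [0,0,2],
    [0,0,2],
    [0,0,2],
    [0,0,2],
    [0,0,10],
    [0,0,25],
    [0,0,50],
    [0,0,85],
    [0,0,115]
  ],
  "grip": [-1,0.4,0.4,0.4,0.4,0.4,0.4,0.4,0.4,0.4]
}}

```text
time: 22.12
tool_pos: [463.2, 229.8, 181.7]
tcp_rot: [-3.142, 0.0, 1.361]
contact_force: [0.7, 0.1, -0.0]
grip_width: 64.3
```

```bash
python3 - <<'E'
from st import *
from tray import tray
p=st(3); print(crate(p))
c=Cam("scene"); c.crop("s_q",320,80,460,220,5);c=Cam("top");tray(c)
E
```

```text
pos [465.16 230.46 184.88] sd [1.38 0.49 2.5 ] yaw 77.98422649086615 F [0.87 0.15 1.37] w 63.81973881188034 t 22.2167
(np.float64(-3.3216665602504545), np.float64(93.17701078646257))
tray rect [579.8   5.9] [ 80.4 269.2] 7.5 [[522.0, 134.0], [558.0, -133.0], [637.0, -122.0], [602.0, 145.0]]
jar 306 [589.6 -26.9] [588.8 -26.7  83.8]
jar 311 [591.  -93.4] [591.1 -93.8  83.7]
loop [493.8  -7.4  44. ] [537.5   3.   44. ] [516.3  -2.1  44. ]
```

View pics/s_q.png

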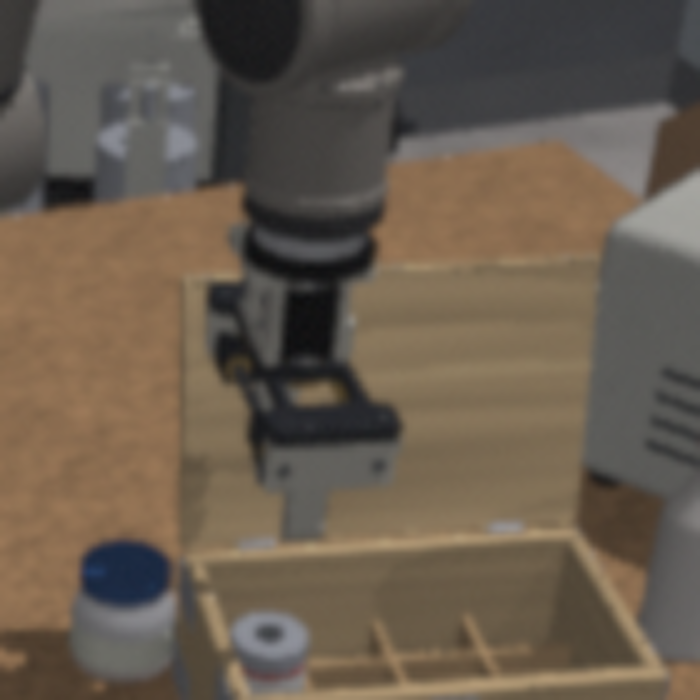

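Call:
{"api": "servo_tool", "payload": {
  "angular": [
    [0,0,7],
    [0,0,14],
    [0,0,21],
    [0,0,28],
    [0,0,35],
    [0,0,42],
    [0,0,49],
    [0,0,56],
    [0,0,63],
    [0,0,69.5]
  ],
  "slide": [
    [15,-10,10],
    [40,-35,10],
    [65,-65,10],
    [85,-100,10],
    [100,-135,5],
    [112,-170,0],
    [120,-205,-10],
    [125.7,-235,-20],
    [125.7,-257,-30],
    [125.7,-257,-40]
  ],
  "grip": [0.45,0.45,0.45,0.45,0.45,0.45,0.45,0.45,0.45,0.45]
}}

```text
time: 23.2
tool_pos: [588.3, -31.7, 137.2]
tcp_rot: [-3.139, -0.002, 2.576]
contact_force: [0.0, 1.1, 0.2]
grip_width: 66.3
```

Call:
{"api": "servo_tool", "payload": {
  "angular": [
    [0,0,0],
    [0,0,0],
    [0,0,0]
  ],
  "slide": [
    [0,0,-10],
    [0,0,-20],
    [0,0,-20]
  ],
  "grip": [0.45,0.45,0.45]
}}

```text
time: 23.45
tool_pos: [587.3, -26.2, 116.6]
tcp_rot: [-3.14, -0.005, 2.571]
contact_force: [0.1, -0.5, -1.0]
grip_width: 66.6
```

```bash
python3 - <<'E'
from st import *
from tray import tray
p=st(4)
c=Cam("scene"); c.crop("s_r",270,150,450,310,4);c=Cam("top");tray(c); c.crop("t_r",220,140,440,290,3)
E
```

```text
pos [588.25 -26.21 118.39] sd [0.7  0.05 1.22] yaw 147.4014466719112 F [ 0.07 -0.38 -0.01] w 66.72487515709858 t 23.6
tray rect [567.3 101.5] [79.5 76.4] 7.4 [[523.0, 134.0], [533.0, 58.0], [612.0, 69.0], [602.0, 144.0]]
jar 21 [503.9 179.3] [502.7 179.4  85. ]
loop [493.8  -7.4  44. ] [537.5   3.   44. ] [516.7  -2.1  44. ]
```

View pics/s_r.png

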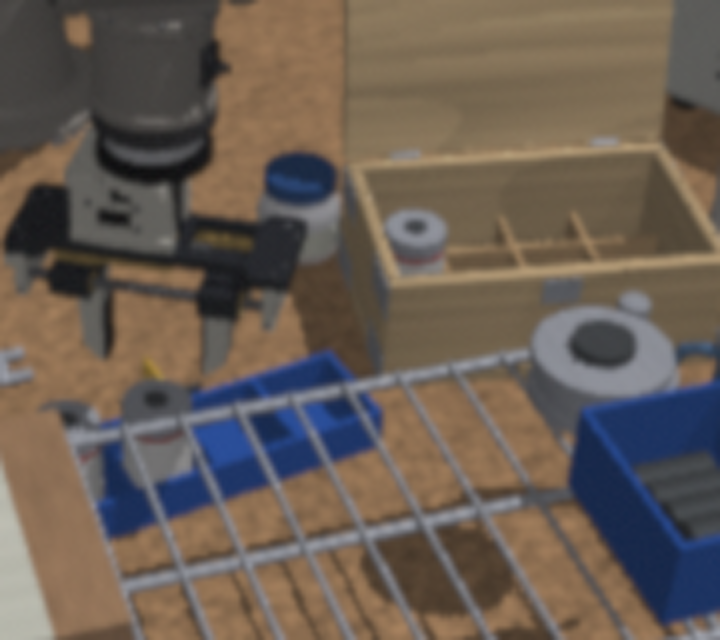

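View pics/t_r.png

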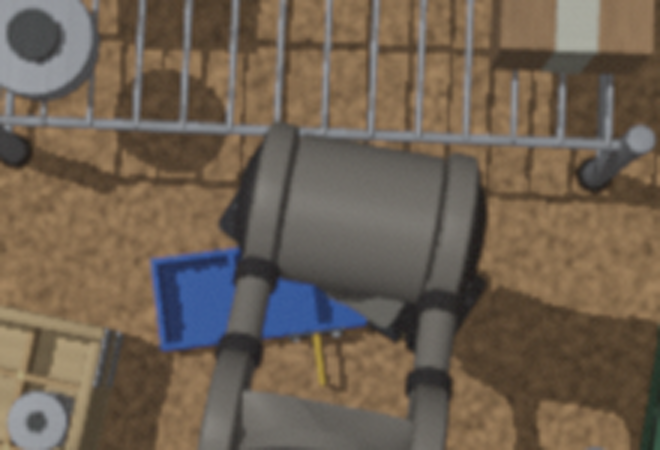

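Call:
{"api": "servo_tool", "payload": {
  "angular": [
    [0,0,0],
    [0,0,0],
    [0,0,0],
    [0,0,0],
    [0,0,0],
    [0,0,0],
    [0,0,0],
    [0,0,0],
    [0,0,0],
    [0,0,0]
  ],
  "slide": [
    [0.5,-0.5,0],
    [0.5,-0.5,-12],
    [0.5,-0.5,-24],
    [0.5,-0.5,-40],
    [0.5,-0.5,-52],
    [0.5,-0.5,-57],
    [0.5,-0.5,-57],
    [0.5,-0.5,-57],
    [0.5,-0.5,-57],
    [0.5,-0.5,-57]
  ],
  "grip": [0.45,0.45,0.45,0.45,0.45,0.45,0.45,-1,-1,-1]
}}

```text
time: 24.58
tool_pos: [590.2, -27.8, 63.8]
tcp_rot: [3.141, 0.002, 2.574]
contact_force: [0.3, 1.0, 0.3]
grip_width: 51.0
```

Call:
{"api": "servo_tool", "payload": {
  "angular": [
    [0,0,0],
    [0,0,0],
    [0,0,0]
  ],
  "slide": [
    [0,0,0],
    [0,0,0],
    [0,0,0]
  ],
  "grip": [-1,-1,-1]
}}

```text
time: 24.83
tool_pos: [590.1, -27.8, 63.7]
tcp_rot: [3.141, 0.002, 2.574]
contact_force: [-0.2, -0.7, 4.9]
grip_width: 49.1
```

```bash
python3 - <<'E'
from st import *
p=st(2)
E
```

```text
pos [590.12 -27.81  63.68] sd [0.01 0.01 0.  ] yaw 147.4784753311905 F [-0.36 -0.82  5.03] w 49.45922154871346 t 24.8833
```

Call:
{"api": "servo_tool", "payload": {
  "angular": [
    [0,0,0],
    [0,0,0],
    [0,0,0],
    [0,0,0],
    [0,0,0],
    [0,0,0],
    [0,0,0]
  ],
  "slide": [
    [0,0,4],
    [0,0,12],
    [0,0,35],
    [0,0,70],
    [0,0,105],
    [0,0,135],
    [0,0,135]
  ],
  "grip": [-1,-1,-1,-1,-1,-1,-1]
}}

```text
time: 25.52
tool_pos: [592.4, -28.1, 205.0]
tcp_rot: [3.137, 0.011, 2.574]
contact_force: [1.8, -0.6, -1.1]
grip_width: 49.5
```

```bash
python3 - <<'E'
from st import *
p=st(2)
c=Cam("scene"); c.crop("s_s",270,150,450,310,4)
E
```

```text
pos [591.75 -27.97 203.33] sd [0.62 0.09 1.7 ] yaw 147.4885285330248 F [ 0.59 -0.31 -1.9 ] w 49.38801299836879 t 25.5667
```

View pics/s_s.png

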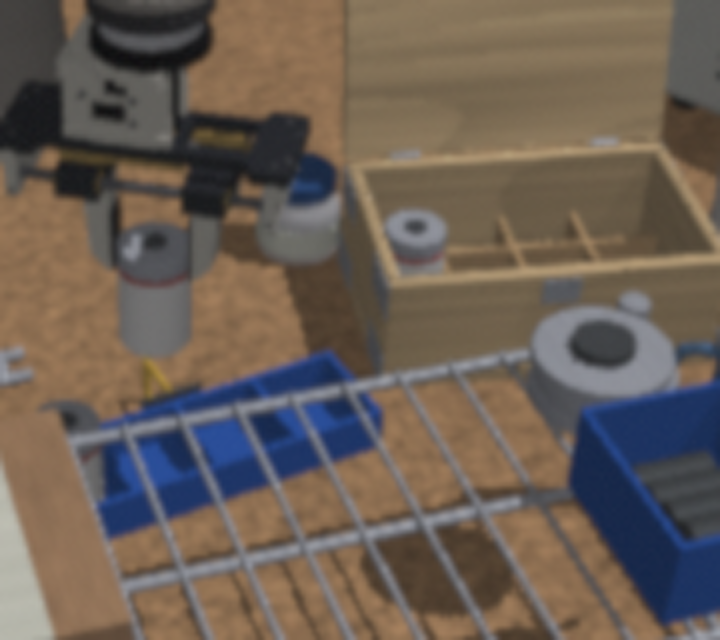

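Call:
{"api": "servo_tool", "payload": {
  "angular": [
    [0,0,0],
    [0,0,0],
    [0,0,0],
    [0,0,0],
    [0,0,0],
    [0,0,0],
    [0,0,0],
    [0,0,0],
    [0,0,0],
    [0,0,0]
  ],
  "slide": [
    [-2,25,0],
    [-5,60,0],
    [-10,100,0],
    [-20,140,0],
    [-30,178,0],
    [-42,216,0],
    [-55,252,0],
    [-68,288,0],
    [-82,322,0],
    [-95,355,0]
  ],
  "grip": [-1,-1,-1,-1,-1,-1,-1,-1,-1,-1]
}}

```text
time: 26.5
tool_pos: [492.3, 328.6, 195.3]
tcp_rot: [-3.138, -0.003, 2.574]
contact_force: [0.5, 0.3, -0.9]
grip_width: 49.4
```

Call:
{"api": "servo_tool", "payload": {
  "angular": [
    [0,0,0],
    [0,0,0],
    [0,0,0],
    [0,0,0]
  ],
  "slide": [
    [-7,25,0],
    [-7,25,0],
    [-7,25,-15],
    [-7,25,-15]
  ],
  "grip": [-1,-1,-1,-1]
}}

```text
time: 26.83
tool_pos: [485.4, 351.5, 178.5]
tcp_rot: [-3.135, -0.004, 2.575]
contact_force: [-0.6, 0.0, -2.3]
grip_width: 49.5
```

```bash
python3 - <<'E'
from st import *
p=st(3); print(crate(p))
E
```

```text
pos [486.06 351.33 179.7 ] sd [0.56 0.11 0.99] yaw 147.49768967583006 F [-0.12 -0.13 -1.6 ] w 49.1848809344185 t 26.9333
(np.float64(1.3872161183801932), np.float64(-29.38246211837737))
```

Call:
{"api": "servo_tool", "payload": {
  "angular": [
    [0,0,0],
    [0,0,0],
    [0,0,0],
    [0,0,0],
    [0,0,0],
    [0,0,0],
    [0,0,0],
    [0,0,0],
    [0,0,0],
    [0,0,0]
  ],
  "slide": [
    [1.3,2,-15],
    [1.3,2,-35],
    [1.3,2,-55],
    [1.3,2,-70],
    [1.3,2,-82],
    [1.3,2,-92],
    [1.3,2,-98],
    [1.3,2,-103],
    [1.3,2,-105],
    [1.3,2,-105]
  ],
  "grip": [-1,-1,-1,-1,-1,-1,-1,-1,-1,-1]
}}

```text
time: 27.82
tool_pos: [489.0, 354.3, 77.8]
tcp_rot: [3.141, 0.0, 2.574]
contact_force: [0.4, -0.1, -1.6]
grip_width: 49.4
```

```bash
python3 - <<'E'
from st import *
p=st(3); print(crate(p))
E
```

```text
pos [489.09 354.4   78.09] sd [0.09 0.09 0.24] yaw 147.47707061023718 F [ 0.04  0.05 -1.74] w 49.59094490247384 t 27.9167
(np.float64(-0.9432774917678203), np.float64(-33.010665696683034))
```

Call:
{"api": "servo_tool", "payload": {
  "angular": [
    [0,0,0],
    [0,0,0],
    [0,0,0],
    [0,0,0],
    [0,0,0],
    [0,0,0]
  ],
  "slide": [
    [-0.5,-1.3,-2],
    [-0.5,-1.3,-4],
    [-0.5,-1.3,-6],
    [-0.5,-1.3,-7.3],
    [-0.5,-1.3,-7.3],
    [-0.5,-1.3,-7.3]
  ],
  "grip": [-1,-1,-1,-1,-1,-1]
}}

```text
time: 28.47
tool_pos: [488.3, 353.0, 70.7]
tcp_rot: [3.141, 0.0, 2.574]
contact_force: [-0.9, 0.3, 1.5]
grip_width: 49.3
```

Call:
{"api": "servo_tool", "payload": {
  "angular": [
    [0,0,0],
    [0,0,0],
    [0,0,0],
    [0,0,0],
    [0,0,0],
    [0,0,0],
    [0,0,0],
    [0,0,0],
    [0,0,0],
    [0,0,0]
  ],
  "slide": [
    [0,0,0],
    [0,0,0],
    [0,0,0],
    [0,0,0],
    [0,0,5],
    [0,0,20],
    [0,0,45],
    [0,0,80],
    [0,0,115],
    [0,0,130]
  ],
  "grip": [0.4,0.4,0.4,0.4,0.4,0.4,0.4,0.4,0.4,0.4]
}}

```text
time: 29.3
tool_pos: [489.8, 353.9, 205.9]
tcp_rot: [3.135, 0.004, 2.574]
contact_force: [0.8, -0.4, 0.6]
grip_width: 64.3
```

```bash
python3 - <<'E'
from st import *
from tray import tray
p=st(2); print(crate(p))
c=Cam("scene"); c.crop("s_t",320,100,500,240,4);c=Cam("top");tray(c)
E
```

```text
pos [490.17 354.15 206.73] sd [0.34 0.21 0.81] yaw 147.4889308164055 F [0.98 0.18 1.45] w 64.05788224572225 t 29.35
(np.float64(-2.0522680840216214), np.float64(-32.99628224885682))
tray rect [579.9   5.7] [ 80.3 268.9] 7.5 [[523.0, 134.0], [558.0, -133.0], [637.0, -122.0], [602.0, 144.0]]
jar 309 [591.2 -93.6] [591.3 -93.7  83.9]
loop [493.8  -7.4  44. ] [537.5   3.   44. ] [516.2  -2.   44. ]
```

View pics/s_t.png

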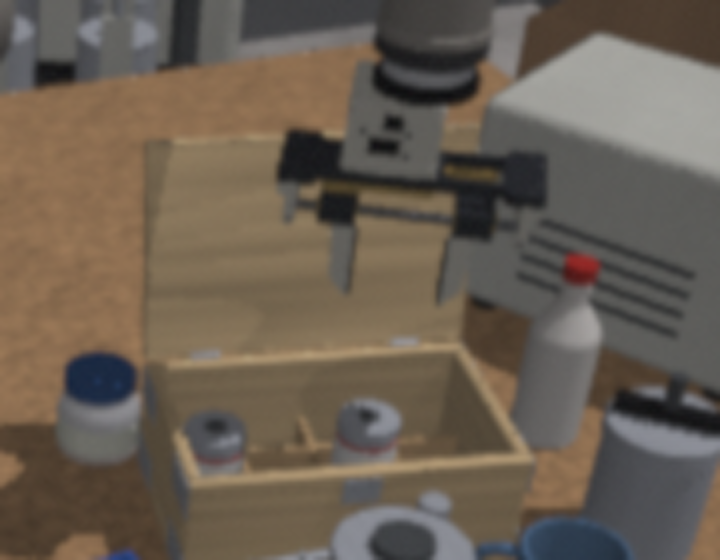

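Call:
{"api": "servo_tool", "payload": {
  "angular": [
    [0,0,0],
    [0,0,0],
    [0,0,0],
    [0,0,0],
    [0,0,0],
    [0,0,0],
    [0,0,0],
    [0,0,0],
    [0,0,0],
    [0,0,0]
  ],
  "slide": [
    [15,-20,0],
    [30,-55,0],
    [45,-95,0],
    [60,-135,0],
    [75,-175,0],
    [85,-215,0],
    [95,-255,0],
    [101,-295,0],
    [102,-335,-10],
    [102,-372,-20]
  ],
  "grip": [0.45,0.45,0.45,0.45,0.45,0.45,0.45,0.45,0.45,0.45]
}}

```text
time: 30.33
tool_pos: [589.8, -21.3, 178.6]
tcp_rot: [-3.141, -0.002, 2.574]
contact_force: [-0.4, 0.5, 0.3]
grip_width: 66.8
```

Call:
{"api": "servo_tool", "payload": {
  "angular": [
    [0,0,0],
    [0,0,0],
    [0,0,0],
    [0,0,0],
    [0,0,0],
    [0,0,0]
  ],
  "slide": [
    [0,-35,-10],
    [0,-65,-20],
    [0,-75,-40],
    [0,-75,-60],
    [0,-75,-65],
    [0,-75,-65]
  ],
  "grip": [0.45,0.45,0.45,0.45,0.45,0.45]
}}

```text
time: 30.83
tool_pos: [588.3, -93.5, 112.4]
tcp_rot: [-3.14, -0.006, 2.574]
contact_force: [0.6, 0.1, 0.1]
grip_width: 66.7
```

```bash
python3 - <<'E'
from st import *
p=st(4)
E
```

```text
pos [589.74 -93.42 114.49] sd [0.93 0.04 1.42] yaw 147.5056400026478 F [0.41 0.26 0.33] w 66.52433012026133 t 30.9833
```

Call:
{"api": "servo_tool", "payload": {
  "angular": [
    [0,0,0],
    [0,0,0],
    [0,0,0],
    [0,0,0],
    [0,0,0],
    [0,0,0],
    [0,0,0],
    [0,0,0],
    [0,0,0],
    [0,0,0]
  ],
  "slide": [
    [0.6,-0.3,0],
    [0.6,-0.3,-12],
    [0.6,-0.3,-24],
    [0.6,-0.3,-38],
    [0.6,-0.3,-50],
    [0.6,-0.3,-54],
    [0.6,-0.3,-54],
    [0.6,-0.3,-54],
    [0.6,-0.3,-54],
    [0.6,-0.3,-54]
  ],
  "grip": [0.45,0.45,0.45,0.45,0.45,0.45,0.45,-1,-1,-1]
}}

```text
time: 31.87
tool_pos: [591.5, -94.4, 62.5]
tcp_rot: [3.141, 0.002, 2.574]
contact_force: [0.3, -0.4, -0.4]
grip_width: 51.0
```

Call:
{"api": "servo_tool", "payload": {
  "angular": [
    [0,0,0],
    [0,0,0],
    [0,0,0],
    [0,0,0]
  ],
  "slide": [
    [0,0,0],
    [0,0,0],
    [0,0,0],
    [0,0,0]
  ],
  "grip": [-1,-1,-1,-1]
}}

```text
time: 32.2
tool_pos: [591.5, -94.5, 62.4]
tcp_rot: [3.141, 0.002, 2.574]
contact_force: [-0.6, -0.3, 6.3]
grip_width: 49.8
```

Call:
{"api": "servo_tool", "payload": {
  "angular": [
    [0,0,0],
    [0,0,0],
    [0,0,0],
    [0,0,0],
    [0,0,0],
    [0,0,0],
    [0,0,0]
  ],
  "slide": [
    [0,0,4],
    [0,0,12],
    [0,0,35],
    [0,0,70],
    [0,0,105],
    [0,0,135],
    [0,0,135]
  ],
  "grip": [-1,-1,-1,-1,-1,-1,-1]
}}

```text
time: 32.78
tool_pos: [593.7, -95.0, 203.8]
tcp_rot: [3.138, 0.011, 2.574]
contact_force: [1.6, 0.0, -1.6]
grip_width: 49.2
```

```bash
python3 - <<'E'
from st import *
p=st(4)
c=Cam("scene"); c.crop("s_u",200,120,420,300,3.5)
E
```

```text
pos [591.93 -94.5  199.43] sd [1.31 0.35 2.97] yaw 147.48724210708744 F [ 0.45 -0.19 -2.28] w 49.1132869968511 t 32.9333
```

View pics/s_u.png

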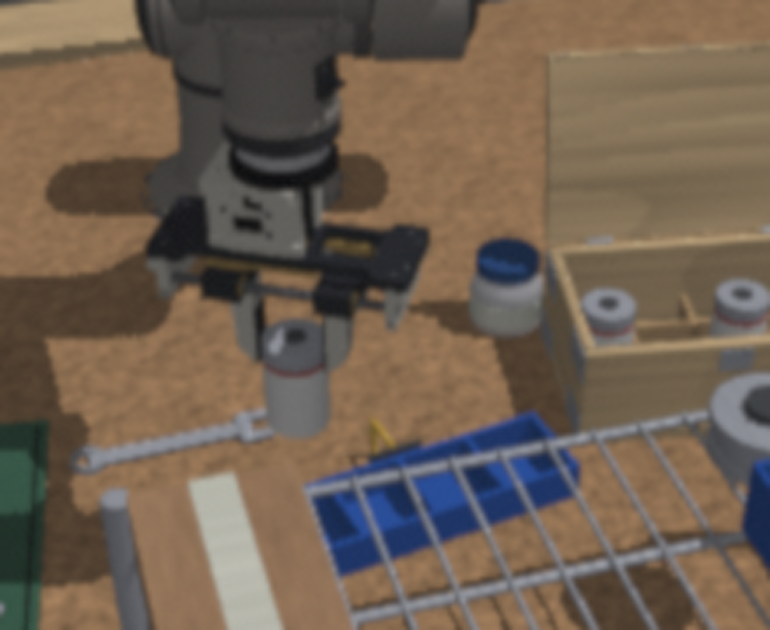

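Call:
{"api": "servo_tool", "payload": {
  "angular": [
    [0,0,-5],
    [0,0,-12],
    [0,0,-19],
    [0,0,-26],
    [0,0,-33],
    [0,0,-40],
    [0,0,-47],
    [0,0,-54],
    [0,0,-61],
    [0,0,-68]
  ],
  "slide": [
    [-2,25,0],
    [-5,60,0],
    [-10,97,0],
    [-20,134,0],
    [-30,171,0],
    [-42,208,0],
    [-55,244,0],
    [-68,280,0],
    [-82,314,0],
    [-95,346,0]
  ],
  "grip": [-1,-1,-1,-1,-1,-1,-1,-1,-1,-1]
}}

```text
time: 33.87
tool_pos: [494.8, 251.6, 194.7]
tcp_rot: [-3.139, 0.002, 1.411]
contact_force: [0.5, -0.2, -2.9]
grip_width: 49.6
```

```bash
python3 - <<'E'
from st import *
p=st(4); print(crate(p))
E
```

```text
pos [493.82 253.76 194.82] sd [1.12 2.2  0.05] yaw 80.92763962804733 F [-0.57  1.26 -2.27] w 49.09796827838175 t 34.0167
(np.float64(-26.50313028990124), np.float64(64.4288064951779))
```

Call:
{"api": "servo_tool", "payload": {
  "angular": [
    [0,0,-2.9],
    [0,0,-2.9],
    [0,0,-2.9],
    [0,0,-2.9]
  ],
  "slide": [
    [-8,18,0],
    [-17,35,0],
    [-17,35,0],
    [-17,35,0]
  ],
  "grip": [-1,-1,-1,-1]
}}

```text
time: 34.4
tool_pos: [479.8, 284.2, 195.7]
tcp_rot: [-3.141, 0.001, 1.367]
contact_force: [0.5, -0.1, -3.0]
grip_width: 49.3
```

```bash
python3 - <<'E'
from st import *
p=st(4); print(crate(p))
E
```

```text
pos [480.1  283.87 195.88] sd [0.19 0.18 0.15] yaw 78.24941884784738 F [-0.04 -0.12 -2.42] w 49.32493599264509 t 34.55
(np.float64(-6.8199499452921915), np.float64(37.83847918094411))
```

Call:
{"api": "servo_tool", "payload": {
  "angular": [
    [0,0,0],
    [0,0,0],
    [0,0,0],
    [0,0,0],
    [0,0,0],
    [0,0,0],
    [0,0,0]
  ],
  "slide": [
    [-3.8,7.4,-5],
    [-3.8,7.4,-20],
    [-3.8,7.4,-40],
    [-3.8,7.4,-60],
    [-3.8,7.4,-75],
    [-3.8,7.4,-85],
    [-3.8,7.4,-85]
  ],
  "grip": [-1,-1,-1,-1,-1,-1,-1]
}}

```text
time: 35.18
tool_pos: [474.6, 291.9, 109.1]
tcp_rot: [-3.138, 0.003, 1.365]
contact_force: [-0.2, -0.4, -2.8]
grip_width: 49.3
```

```bash
python3 - <<'E'
from st import *
p=st(4); print(crate(p))
E
```

```text
pos [475.59 292.41 110.88] sd [0.71 0.32 1.2 ] yaw 78.24039351097876 F [ 0.36  0.33 -2.09] w 49.13649259192555 t 35.3333
(np.float64(-0.6290172251249888), np.float64(30.42460729458883))
```

Call:
{"api": "servo_tool", "payload": {
  "angular": [
    [0,0,0],
    [0,0,0],
    [0,0,0],
    [0,0,0],
    [0,0,0],
    [0,0,0],
    [0,0,0]
  ],
  "slide": [
    [0,-1.3,-8],
    [0,-1.3,-18],
    [0,-1.3,-26],
    [0,-1.3,-32],
    [0,-1.3,-36],
    [0,-1.3,-36],
    [0,-1.3,-36]
  ],
  "grip": [-1,-1,-1,-1,-1,-1,-1]
}}

```text
time: 35.97
tool_pos: [475.8, 291.2, 75.1]
tcp_rot: [-3.141, 0.0, 1.366]
contact_force: [0.7, 0.7, -2.4]
grip_width: 49.4
```

```bash
python3 - <<'E'
from st import *
p=st(3); print(crate(p))
E
```

```text
pos [475.98 291.25  75.46] sd [0.14 0.07 0.25] yaw 78.2452706276991 F [ 0.18  0.33 -2.25] w 49.62839570709842 t 36.0667
(np.float64(-1.2569193988576275), np.float64(31.471534703773134))
```

Call:
{"api": "servo_tool", "payload": {
  "angular": [
    [0,0,0],
    [0,0,0],
    [0,0,0],
    [0,0,0],
    [0,0,0],
    [0,0,0]
  ],
  "slide": [
    [0,0,-2],
    [0,0,-4],
    [0,0,-5.5],
    [0,0,-6.3],
    [0,0,-6.3],
    [0,0,-6.3]
  ],
  "grip": [-1,-1,-1,-1,-1,-1]
}}

```text
time: 36.62
tool_pos: [475.8, 291.3, 69.4]
tcp_rot: [3.141, -0.0, 1.366]
contact_force: [-2.3, 0.6, 1.8]
grip_width: 49.3
```

Touching lightly; release and rise.

Call:
{"api": "servo_tool", "payload": {
  "angular": [
    [0,0,0],
    [0,0,0],
    [0,0,0],
    [0,0,0],
    [0,0,0],
    [0,0,0],
    [0,0,0],
    [0,0,0],
    [0,0,0],
    [0,0,0]
  ],
  "slide": [
    [0,0,0],
    [0,0,0],
    [0,0,0],
    [0,0,0],
    [0,0,5],
    [0,0,20],
    [0,0,45],
    [0,0,80],
    [0,0,115],
    [0,0,150]
  ],
  "grip": [0.4,0.4,0.4,0.4,0.4,0.4,0.4,0.4,0.4,0.4]
}}

```text
time: 37.45
tool_pos: [475.5, 291.0, 221.1]
tcp_rot: [-3.142, 0.0, 1.366]
contact_force: [1.0, 0.0, -0.4]
grip_width: 64.2
```

```bash
python3 - <<'E'
from st import *
from tray import tray
p=st(3); print(crate(p))
c=Cam("scene"); c.crop("s_v",320,100,500,240,4);c=Cam("top");tray(c); c.crop("t_v",120,190,290,350,4)
E
```

```text
pos [477.57 291.99 225.25] sd [1.43 0.67 3.19] yaw 78.25054338062121 F [1.69 0.53 1.35] w 64.35695365449477 t 37.55
(np.float64(-2.6565617042487335), np.float64(30.41574223624114))
tray rect [579.8   5.7] [ 80.4 269.1] 7.6 [[522.0, 134.0], [558.0, -133.0], [637.0, -122.0], [602.0, 144.0]]
loop [493.8  -7.4  44. ] [537.5   3.   44. ] [516.5  -2.1  44. ]
```

View pics/s_v.png

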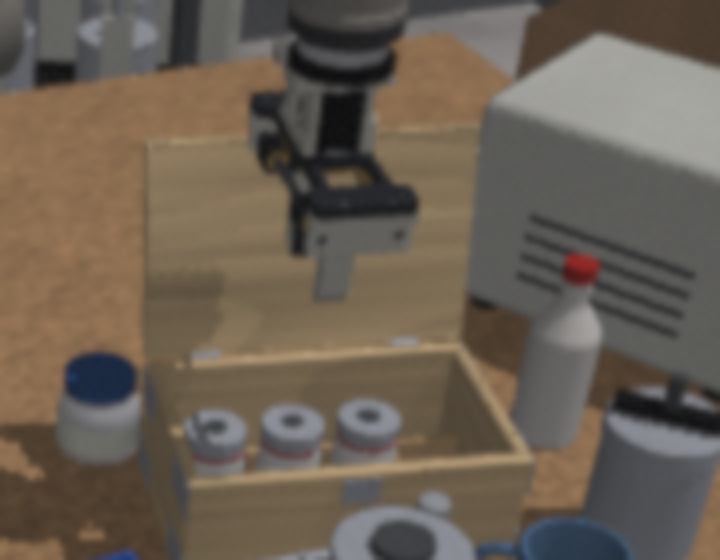

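View pics/t_v.png

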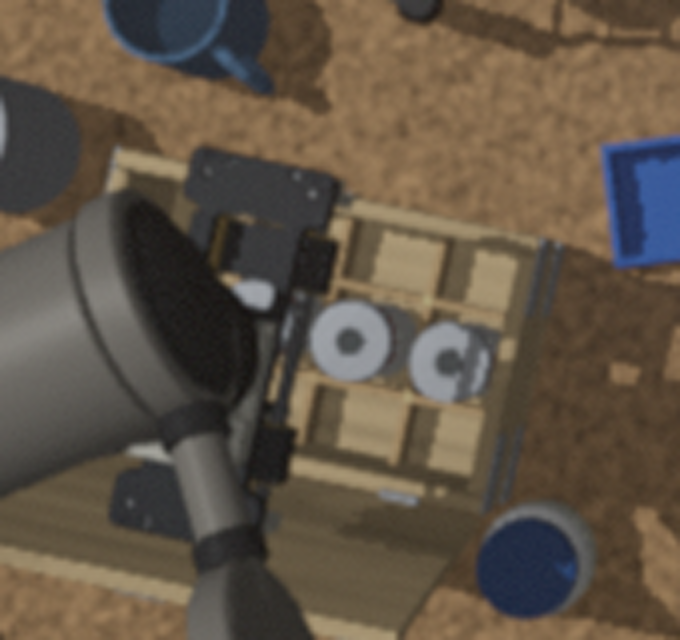

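Call:
{"api": "servo_tool", "payload": {
  "angular": [
    [0,0,7],
    [0,0,14],
    [0,0,21],
    [0,0,28],
    [0,0,35],
    [0,0,42],
    [0,0,49],
    [0,0,56],
    [0,0,63],
    [0,0,70]
  ],
  "slide": [
    [0,2,25],
    [0,6,55],
    [0,10,85],
    [0,15,110],
    [0,20,115],
    [-10,28,115],
    [-30,34,115],
    [-50,40,115],
    [-70,46,115],
    [-90,52,115]
  ],
  "grip": [0.2,0,-0.5,-1,-1,-1,-1,-1,-1,-1]
}}

```text
time: 38.53
tool_pos: [384.5, 343.1, 332.1]
tcp_rot: [-3.138, -0.002, 2.593]
contact_force: [-0.1, 0.8, -0.0]
grip_width: 2.9
```

Call:
{"api": "servo_tool", "payload": {
  "angular": [
    [0,0,7],
    [0,0,14],
    [0,0,19.5],
    [0,0,19.5],
    [0,0,19.5],
    [0,0,19.5]
  ],
  "slide": [
    [-15,4,0],
    [-30,8,0],
    [-45,12,0],
    [-60,15,0],
    [-75,15,0],
    [-75,15,0]
  ],
  "grip": [-1,-1,-1,-1,-1,-1]
}}

```text
time: 39.03
tool_pos: [308.3, 358.1, 333.6]
tcp_rot: [-3.14, -0.002, 2.926]
contact_force: [-1.1, -0.1, -0.1]
grip_width: 0.7
```

```bash
python3 - <<'E'
from st import *
p=st(4); print(crate(p), bot.get_obs()['joint_positions'])
c=Cam("scene"); c.crop("s_w",280,0,500,240,3)
E
```

```text
pos [309.85 358.13 333.87] sd [1.05 0.02 0.15] yaw 167.6766829055377 F [-0.46 -0.27  0.35] w 0.1828297398416796 t 39.1833
(np.float64(175.1271242170734), np.float64(0.6194469145046715)) [ 0.69  0.18  1.45 -0.    1.51 -0.66]
```

View pics/s_w.png

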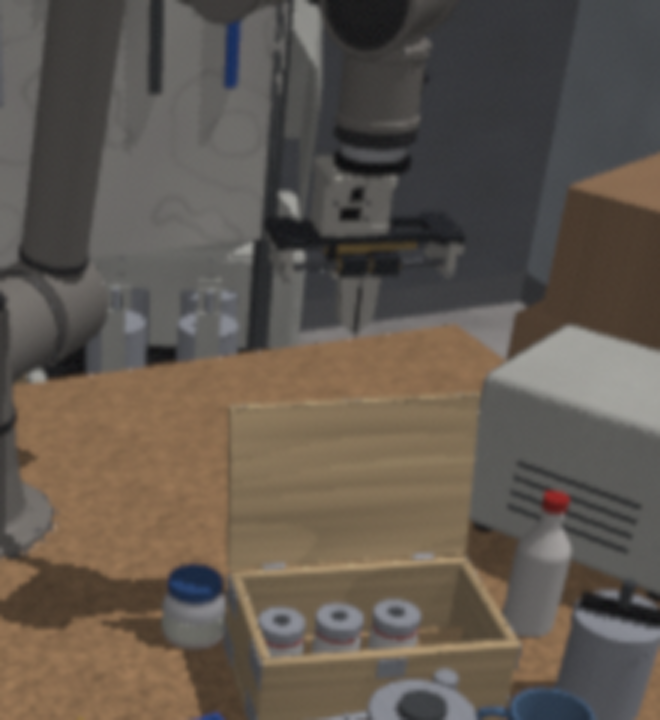

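Call:
{"api": "servo_tool", "payload": {
  "angular": [
    [0,0,0],
    [0,0,0],
    [0,0,0],
    [0,0,0],
    [0,0,0],
    [0,0,0],
    [0,0,0],
    [0,0,0],
    [0,0,0],
    [0,0,0]
  ],
  "slide": [
    [0,0,-30],
    [0,0,-60],
    [0,0,-85],
    [0,0,-97],
    [0,0,-97],
    [15,-3,-97],
    [29,-6,-97],
    [44,-9,-97],
    [56,-12,-97],
    [67,-14,-97]
  ],
  "grip": [-1,-1,-1,-1,-1,-1,-1,-1,-1,-1]
}}

```text
time: 40.12
tool_pos: [379.9, 343.8, 237.8]
tcp_rot: [3.141, 0.001, 2.927]
contact_force: [-3.0, 0.1, 2.1]
grip_width: 0.5
```

```bash
python3 - <<'E'
from st import *
p=st(3); print(crate(p), bot.get_obs()['joint_positions'])
c=Cam("scene"); c.crop("s_x",280,0,500,240,3)
E
```

```text
pos [380.52 343.6  237.51] sd [0.67 0.15 0.24] yaw 167.6411360865604 F [-0.78  0.31  0.58] w 0.4860400379378554 t 40.2167
(np.float64(102.99096765747949), np.float64(0.12682261112599844)) [ 0.59  0.31  1.54 -0.    1.29 -0.77]
```

View pics/s_x.png

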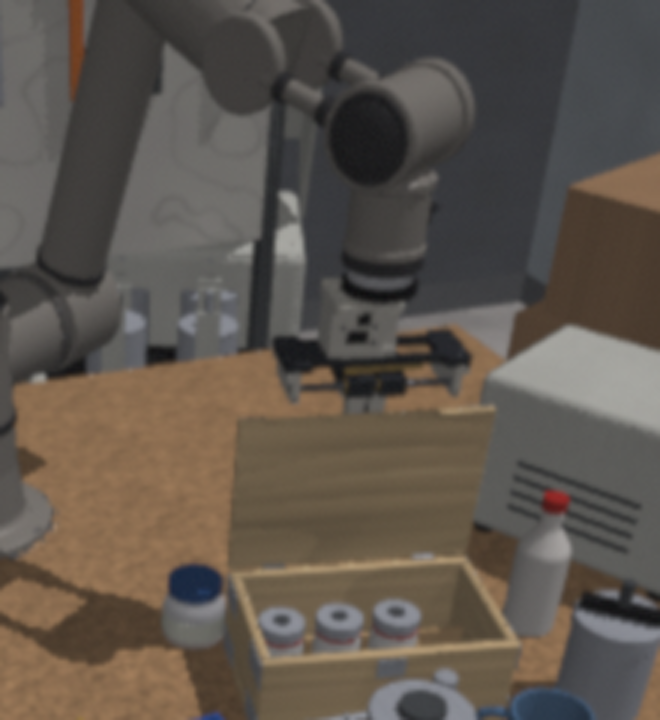

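Call:
{"api": "servo_tool", "payload": {
  "angular": [
    [0,0,0],
    [0,0,0],
    [0,0,0],
    [0,0,0],
    [0,0,0],
    [0,0,0],
    [0,0,0],
    [0,0,0],
    [0,0,0],
    [0,0,0]
  ],
  "slide": [
    [15,-3,-1],
    [30,-6,-4.5],
    [47,-10,-9.5],
    [62.5,-13,-15.5],
    [77,-16,-24],
    [91,-19,-34.5],
    [104,-22,-47],
    [114,-24,-60.5],
    [123,-26,-75],
    [130,-28,-91]
  ],
  "grip": [-1,-1,-1,-1,-1,-1,-1,-1,-1,-1]
}}

```text
time: 41.15
tool_pos: [509.2, 315.7, 144.4]
tcp_rot: [-3.142, 0.0, 2.927]
contact_force: [0.0, 0.2, 2.0]
grip_width: 0.6
```

```bash
python3 - <<'E'
from st import *
p=st(3); print(crate(p))
c=Cam("scene"); c.crop("s_y",300,60,500,240,4)
E
```

```text
pos [508.34 314.91 142.44] sd [0.71 0.58 1.52] yaw 167.69056609789746 F [-0.48 -0.3   0.01] w 0.7057062554794181 t 41.25
(np.float64(-27.977991913084484), np.float64(1.6019586141856599))
```

View pics/s_y.png

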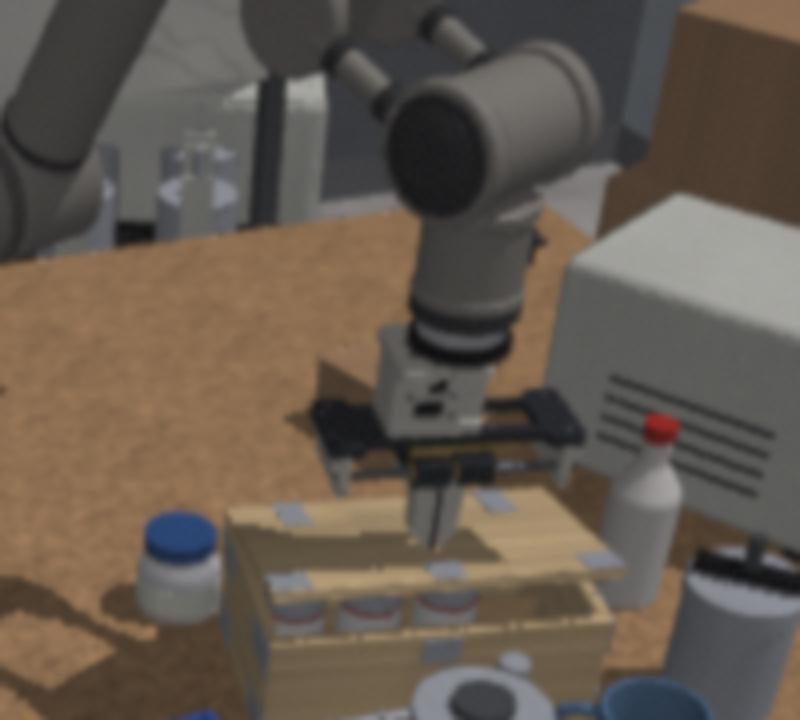

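Call:
{"api": "servo_tool", "payload": {
  "angular": [
    [0,0,0],
    [0,0,0],
    [0,0,0],
    [0,0,0],
    [0,0,0],
    [0,0,0],
    [0,0,0]
  ],
  "slide": [
    [5,-1,-9],
    [8,-2,-17],
    [10,-2,-23],
    [12,-2,-27],
    [12,-2,-30],
    [12,-2,-30],
    [12,-2,-30]
  ],
  "grip": [-1,-1,-1,-1,-1,-1,-1]
}}

```text
time: 41.93
tool_pos: [519.8, 314.2, 116.1]
tcp_rot: [-3.142, -0.0, 2.928]
contact_force: [0.6, -0.3, 0.3]
grip_width: 0.6
```

```bash
python3 - <<'E'
from st import *
p=st(3); print(crate(p))
E
```

```text
pos [519.86 314.27 116.26] sd [0.07 0.03 0.16] yaw 167.75208261359242 F [0.43 0.34 0.51] w 0.3278705770912134 t 42.0333
(np.float64(-39.38401137478296), np.float64(-0.16735206623866178))
```

Call:
{"api": "servo_tool", "payload": {
  "angular": [
    [0,0,0],
    [0,0,0],
    [0,0,0],
    [0,0,0]
  ],
  "slide": [
    [10,-2,-2],
    [20,-4,-4],
    [20,-4,-4.5],
    [20,-4,-4.5]
  ],
  "grip": [-1,-1,-1,-1]
}}

```text
time: 42.42
tool_pos: [541.6, 310.2, 112.7]
tcp_rot: [3.14, 0.002, 2.927]
contact_force: [-2.2, -0.1, 6.2]
grip_width: 0.6
```

Call:
{"api": "servo_tool", "payload": {
  "angular": [
    [0,0,0],
    [0,0,0],
    [0,0,0]
  ],
  "slide": [
    [0,0,-0.5],
    [0,0,-1],
    [0,0,-1]
  ],
  "grip": [-1,-1,-1]
}}

```text
time: 42.67
tool_pos: [541.6, 310.1, 112.6]
tcp_rot: [3.14, 0.003, 2.927]
contact_force: [-3.0, -1.7, 11.3]
grip_width: 0.3
```

Call:
{"api": "servo_tool", "payload": {
  "angular": [
    [0,0,0],
    [0,0,0],
    [0,0,0],
    [0,0,0],
    [0,0,0],
    [0,0,0],
    [0,0,0]
  ],
  "slide": [
    [0,0,5],
    [0,0,25],
    [0,0,55],
    [0,-25,80],
    [0,-60,90],
    [0,-95,90],
    [0,-130,90]
  ],
  "grip": [-1,-1,-1,-1,-1,-0.8,-0.6]
}}

```text
time: 43.25
tool_pos: [540.9, 178.7, 201.7]
tcp_rot: [3.141, 0.003, 2.928]
contact_force: [-0.0, -0.5, -0.3]
grip_width: 9.6
```

```bash
python3 - <<'E'
from st import *
from tray import tray
from hook import hook
p=st(4)
s=Cam("scene"); c=Cam("top"); tray(c); c.crop("t_z",80,130,520,350,1.8); s.crop("s_z",100,100,500,400,2)
P=c.cloud(); C=np.array([481.3,322.3]); X=np.array([-.978,.208]); Y=np.array([-.208,-.978])
a=(P[...,:2]-C)@X; b=(P[...,:2]-C)@Y; m=(abs(b)<125)&(abs(a)<90)&(P[...,2]>100)&(P[...,2]<125)
for lo in range(-90,90,30):
    k=m&(a>lo)&(a<lo+30); print(lo,k.sum(),np.median(P[k][:,2]) if k.any() else 0)
print(hook(c))
E
```

```text
pos [540.9 176.1 201.2] sd [0.  2.3 0.3] yaw 167.58234994865862 F [ 0.7 -1.1 -0.5] w 17.221838329674497 t 43.4
tray rect [579.9   5.7] [ 80.4 268.8] 7.6 [[522.0, 134.0], [558.0, -133.0], [638.0, -122.0], [602.0, 144.0]]
loop [496.4  -4.8  44. ] [537.5   3.   44. ] [519.6  -1.7  44. ]
-90 87 112.91671962712036
-60 192 112.45695714793442
-30 722 112.59733827474574
0 1007 112.64485448811807
30 1077 112.63153639697357
60 947 112.68627245654964
(array([ 434.4, -363.3]), array([ 1. , -0.1], dtype=float32), ((434.3510437011719, -363.3277587890625), (38.17880630493164, 99.99576568603516), 84.03822326660156))
```

View pics/t_z.png

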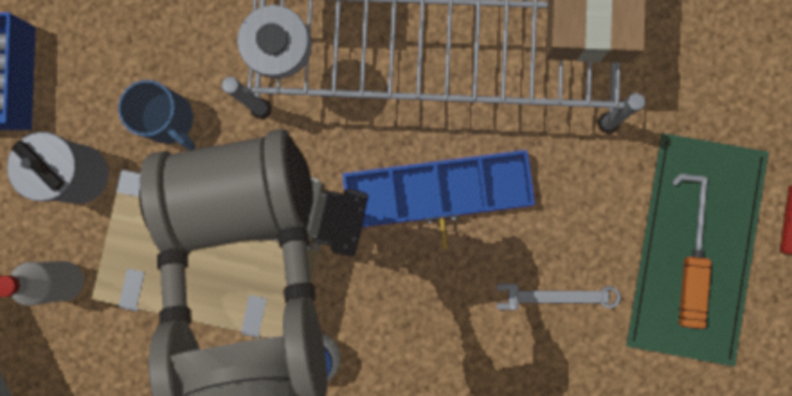

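View pics/s_z.png

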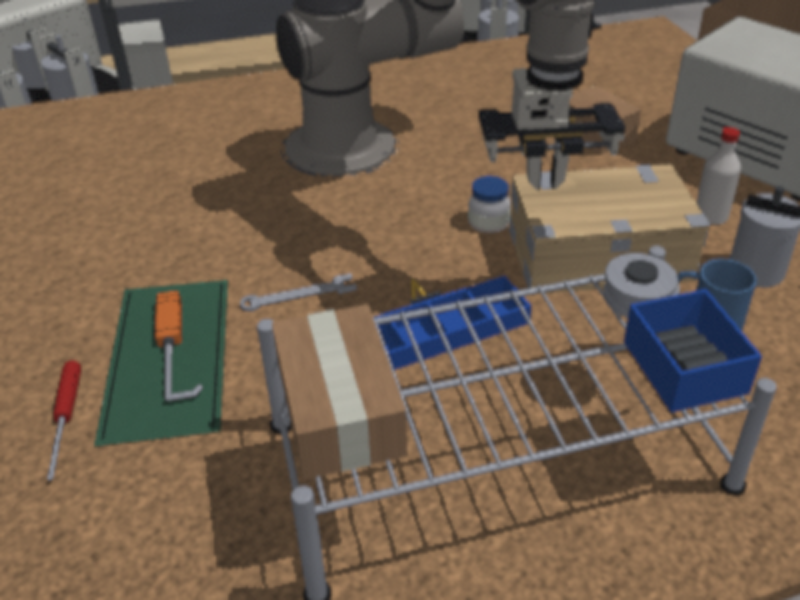

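Call:
{"api": "servo_tool", "payload": {
  "angular": [
    [0,0,5],
    [0,0,12],
    [0,0,19.9],
    [0,0,19.9],
    [0,0,19.9],
    [0,0,19.9],
    [0,0,19.9],
    [0,0,19.9]
  ],
  "slide": [
    [-8,-30,0],
    [-16,-65,0],
    [-24,-100,-10],
    [-32,-135,-20],
    [-40,-165,-40],
    [-44,-180,-60],
    [-44,-180,-70],
    [-44,-180,-70]
  ],
  "grip": [-0.4,-0.4,-0.4,-0.4,-0.4,-0.4,-0.4,-0.4]
}}

```text
time: 44.22
tool_pos: [494.7, 0.4, 128.4]
tcp_rot: [3.14, -0.004, -3.009]
contact_force: [-0.2, 0.9, 0.5]
grip_width: 27.2
```

Call:
{"api": "servo_tool", "payload": {
  "angular": [
    [0.9,-6.9,0],
    [1.8,-13.9,0],
    [2.7,-20.8,0],
    [3.5,-26.8,0],
    [3.9,-29.7,0],
    [3.9,-29.7,0],
    [3.9,-29.7,0]
  ],
  "slide": [
    [0,0,0],
    [0,0,0],
    [0,0,0],
    [0,0,0],
    [0,0,0],
    [0,0,0],
    [0,0,0]
  ],
  "grip": [-0.4,-0.4,-0.4,-0.4,-0.4,-0.4,-0.4]
}}

```text
time: 44.8
tool_pos: [495.6, 1.4, 130.9]
tcp_rot: [-3.141, 0.524, -3.007]
contact_force: [-0.1, 0.4, -0.5]
grip_width: 27.7
```

```bash
python3 - <<'E'
from st import *
from tray import tray
p=st(4); o=bot.get_obs(); print(np.degrees(o['tcp_rot']),o['joint_positions'])
from scipy.spatial.transform import Rotation as Ro
R=Ro.from_euler('xyz',o['tcp_rot']).as_matrix(); print(R)
s=Cam("scene"); s.crop("s_za",220,100,420,270,4); c=Cam("top"); tray(c); c.crop("t_za",220,140,440,330,3)
E
```

```text
pos [496.46   1.14 131.29] sd [0.57 0.22 0.23] yaw -172.24369769562097 F [ 0.15  0.18 -0.03] w 27.403879052841397 t 44.95
[-179.89   30.01 -172.22] [-0.29  0.22  2.18  0.68  0.33 -2.6 ]
[[-0.86 -0.13  0.5 ]
 [-0.12  0.99  0.07]
 [-0.5  -0.   -0.87]]
tray rect [579.8   5.9] [ 80.4 269.4] 7.5 [[522.0, 134.0], [558.0, -133.0], [637.0, -122.0], [602.0, 145.0]]
jar 25 [508.9 178.4] [507.8 178.2  83.2]
loop [493.8  -7.4  44. ] [537.5   3.   44. ] [515.9  -2.1  44. ]
```

View pics/s_za.png

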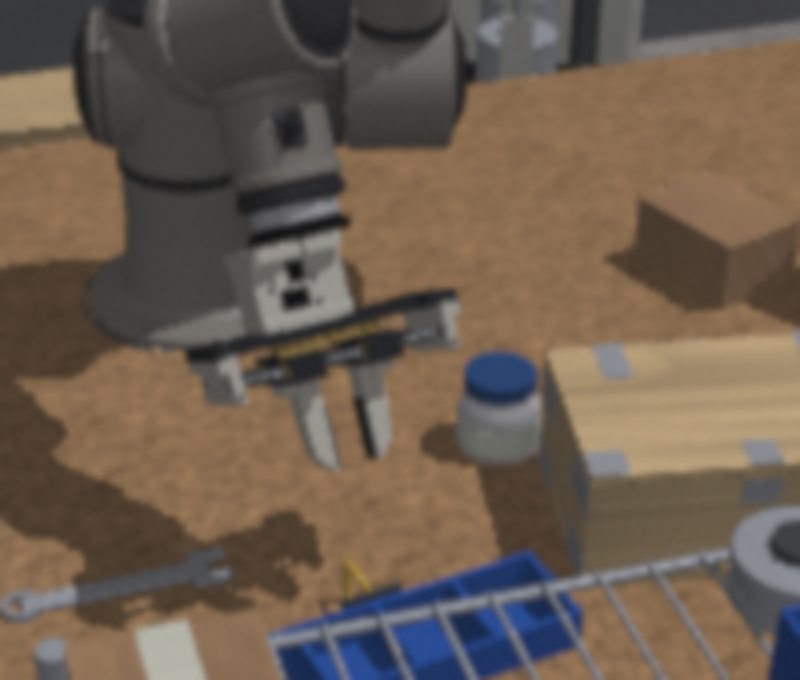

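View pics/t_za.png

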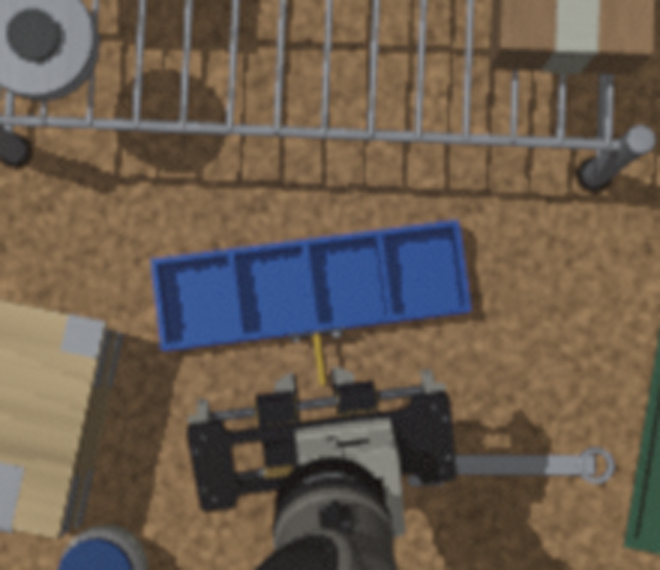

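Call:
{"api": "servo_tool", "payload": {
  "angular": [
    [-0.9,6.9,0],
    [-1.8,13.9,0],
    [-2.7,20.8,0],
    [-3.5,26.8,0],
    [-3.9,29.7,0],
    [-3.9,29.7,0],
    [-3.9,29.7,0]
  ],
  "slide": [
    [0,-2,0],
    [0,-4,0],
    [0,-6,0],
    [0,-6,0],
    [0,-6,-30],
    [0,-6,-60],
    [0,-6,-60]
  ],
  "grip": [-0.4,-0.4,-0.4,-0.4,-0.4,-0.4,-0.4]
}}

```text
time: 45.68
tool_pos: [494.4, -5.1, 66.1]
tcp_rot: [3.14, -0.008, -3.007]
contact_force: [-1.3, 1.1, -0.9]
grip_width: 27.5
```

```bash
python3 - <<'E'
from st import *
p=st(4); o=bot.get_obs(); print(np.degrees(o['tcp_rot']),o['joint_positions'])
c=Cam("top"); c.crop("t_zb",270,140,380,260,5)
E
```

```text
pos [494.88  -5.4   68.88] sd [0.54 0.25 1.95] yaw -172.3228654611279 F [-0.64 -0.02 -0.25] w 27.69202700280331 t 45.8333
[-179.98    0.1  -172.37] [-0.17  0.48  1.8   0.    0.86 -1.87]
```

View pics/t_zb.png

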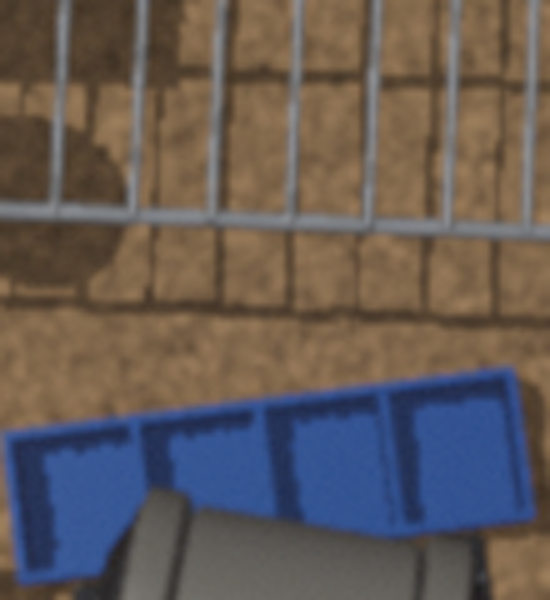

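Call:
{"api": "servo_tool", "payload": {
  "angular": [
    [0,0,0],
    [0,0,0],
    [0,0,0],
    [0,0,0],
    [0,0,0],
    [0,0,0],
    [0,0,0],
    [0,0,0],
    [0,0,0],
    [0,0,0]
  ],
  "slide": [
    [2,0,-15],
    [2,0,-30],
    [2,0,-45],
    [2,0,-55],
    [2,0,-61],
    [2,0,-61],
    [2,0,-61],
    [2,0,-61],
    [2,0,-61],
    [2,0,-61]
  ],
  "grip": [-0.4,-0.4,-0.4,-0.4,-0.4,-0.4,-1,-1,-1,-1]
}}

```text
time: 46.77
tool_pos: [498.3, -5.9, 10.3]
tcp_rot: [-3.141, 0.001, -3.008]
contact_force: [1.4, -1.0, 2.0]
grip_width: 5.4
```

```bash
python3 - <<'E'
from st import *
from tray import tray
p=st(3); tray(Cam("top"))
s=Cam("scene"); s.crop("s_zc",250,160,390,280,5)
E
```

```text
pos [498.28  -5.86  10.26] sd [0.01 0.01 0.01] yaw -172.35315116993775 F [ 0.28 -0.45  3.14] w 5.1878912805138135 t 46.8667
tray rect [580.2   6. ] [ 79.8 270.2] 7.5 [[523.0, 135.0], [558.0, -133.0], [637.0, -123.0], [602.0, 145.0]]
```

View pics/s_zc.png

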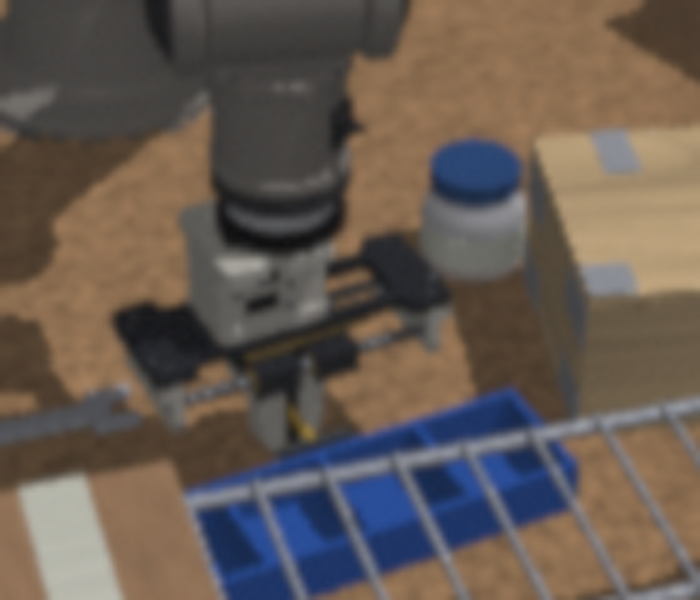

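Call:
{"api": "servo_tool", "payload": {
  "angular": [
    [0,0,-0.5],
    [0,0,-1.5],
    [0,0,-2.5],
    [0,0,-3.5],
    [0,0,-4.5],
    [0,0,-5.5],
    [0,0,-6.5],
    [0,0,-7.5],
    [0,0,-8.5],
    [0,0,-9.5]
  ],
  "slide": [
    [6,0,0],
    [17,2,0],
    [29,4,0],
    [41,6,0],
    [53,8,0],
    [65,10,0],
    [77,12,0],
    [88,14,0],
    [97,15,0],
    [104,16,0]
  ],
  "grip": [-1,-1,-1,-1,-1,-1,-1,-1,-1,-1]
}}

```text
time: 47.85
tool_pos: [600.7, 10.4, 10.1]
tcp_rot: [-3.142, -0.004, 3.109]
contact_force: [-9.1, 0.8, 11.8]
grip_width: 4.9
```

```bash
python3 - <<'E'
from st import *
from tray import tray
p=st(3); c=Cam("top"); tray(c); c.crop("t_zd",220,130,440,290,3)
E
```

```text
pos [601.59  10.45  10.14] sd [0.66 0.05 0.05] yaw 178.10995233885706 F [-4.73  1.28  8.28] w 5.348959497094803 t 47.95
tray rect [684.6  10.2] [269.6  80.3] 89.0 [[642.0, -124.0], [722.0, -125.0], [727.0, 144.0], [647.0, 146.0]]
```

View pics/t_zd.png

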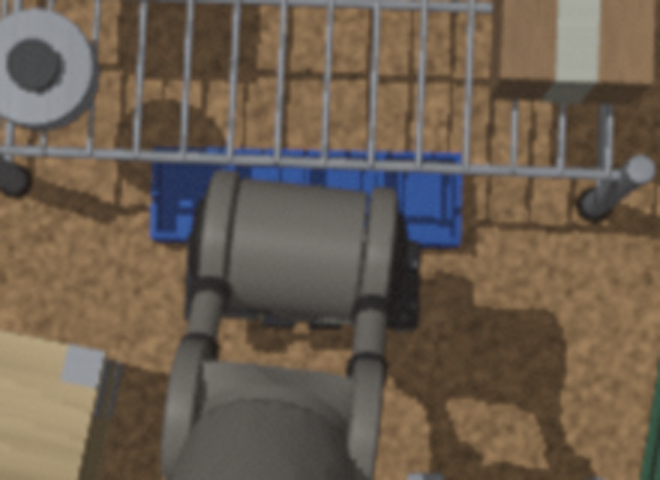

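Call:
{"api": "servo_tool", "payload": {
  "angular": [
    [0,0,0],
    [0,0,0],
    [0,0,0],
    [0,0,0],
    [-0.2,-7,0],
    [-0.4,-14,0],
    [-0.6,-21,0],
    [-0.9,-28,0],
    [-0.9,-28,0],
    [-0.9,-28,0]
  ],
  "slide": [
    [0,0,0],
    [0,0,0],
    [0,0,2],
    [0,0,5],
    [0,0,5],
    [1,0,5],
    [2,0,5],
    [3,0,5],
    [3,0,5],
    [3,0,5]
  ],
  "grip": [-0.4,-0.4,-0.4,-0.4,-0.4,-0.4,-0.4,-0.4,-0.4,-0.4]
}}

```text
time: 48.88
tool_pos: [624.0, 6.7, 45.2]
tcp_rot: [3.131, 0.438, 3.109]
contact_force: [0.3, 0.5, -0.1]
grip_width: 27.5
```

```bash
python3 - <<'E'
from st import *
from tray import tray
p=st(3); c=Cam("top"); tray(c); o=bot.get_obs(); print(np.degrees(o['tcp_rot']),o['joint_positions'])
c.crop("t_ze",220,130,440,290,3); s=Cam("scene"); s.crop("s_ze",240,160,420,300,4)
E
```

```text
pos [623.87   6.82  44.52] sd [0.18 0.09 0.57] yaw 178.14080556998064 F [ 0.16  0.21 -0.19] w 27.422684174382333 t 48.9833
tray rect [683.7  10. ] [269.4  81.7] 88.7 [[640.0, -124.0], [722.0, -126.0], [728.0, 144.0], [646.0, 146.0]]
loop [615.    8.6  44. ] [641.   13.9  44. ] [630.8  11.3  44. ]
[179.35  24.86 178.17] [-0.14  0.57  1.87  0.2   0.28 -1.87]
```

View pics/t_ze.png

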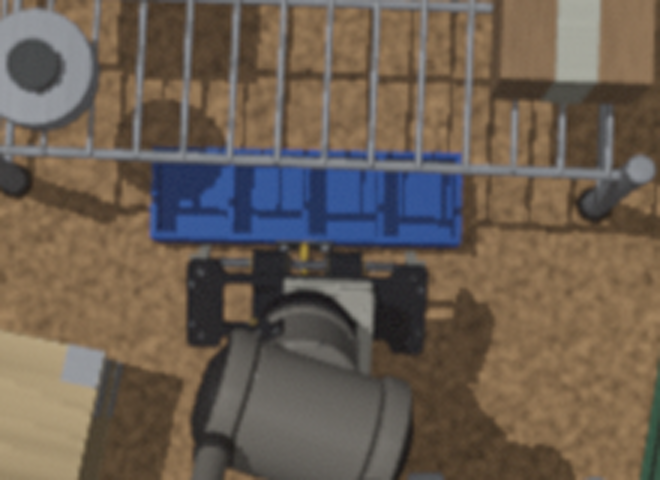

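View pics/s_ze.png

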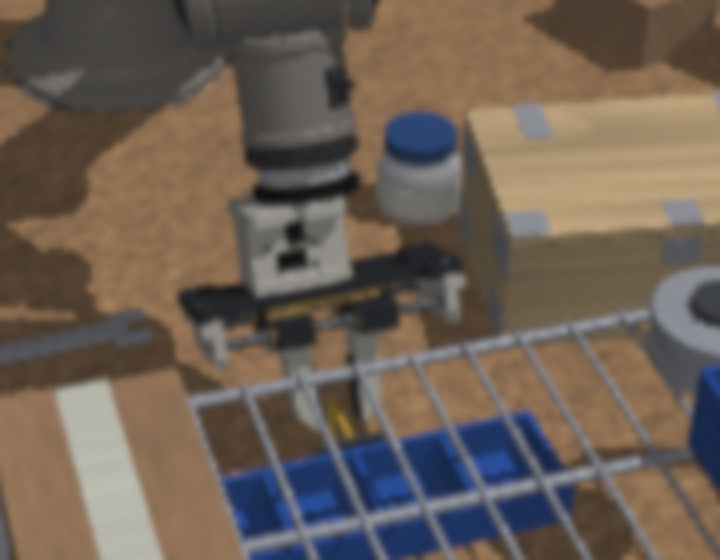

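Call:
{"api": "servo_tool", "payload": {
  "angular": [
    [0.1,5,0],
    [0.3,10,0],
    [0.3,10,0],
    [0.3,10,0],
    [0.3,10,0],
    [0.3,10,0]
  ],
  "slide": [
    [-10,2.5,0],
    [-22,4.7,-5],
    [-22,4.7,-15],
    [-22,4.7,-25],
    [-22,4.7,-30],
    [-22,4.7,-30]
  ],
  "grip": [-0.4,-0.4,-0.4,-0.4,-0.4,-0.4]
}}

```text
time: 49.63
tool_pos: [598.3, 12.3, 10.2]
tcp_rot: [3.13, 0.256, 3.109]
contact_force: [-0.4, 0.2, 0.2]
grip_width: 28.1
```

```bash
python3 - <<'E'
from st import *
from tray import tray
p=st(3); c=Cam("top"); tray(c); o=bot.get_obs(); print(np.degrees(o['tcp_rot']),o['joint_positions'])
c.crop("t_zf",220,130,440,290,3)
E
```

```text
pos [598.77  12.24  11.09] sd [0.43 0.06 0.7 ] yaw 178.15816506220258 F [-0.02  0.08 -0.09] w 27.721886521815556 t 49.7333
tray rect [683.8  10.1] [269.8  81.6] 88.7 [[640.0, -124.0], [722.0, -126.0], [728.0, 144.0], [646.0, 146.0]]
jar 20 [517.6 176.3] [518.8 176.1  85.4]
loop [615.    8.6  44. ] [641.   13.9  44. ] [628.   11.4  44. ]
[179.35  14.85 178.17] [-0.13  0.62  1.79  0.08  0.47 -1.73]
```

View pics/t_zf.png

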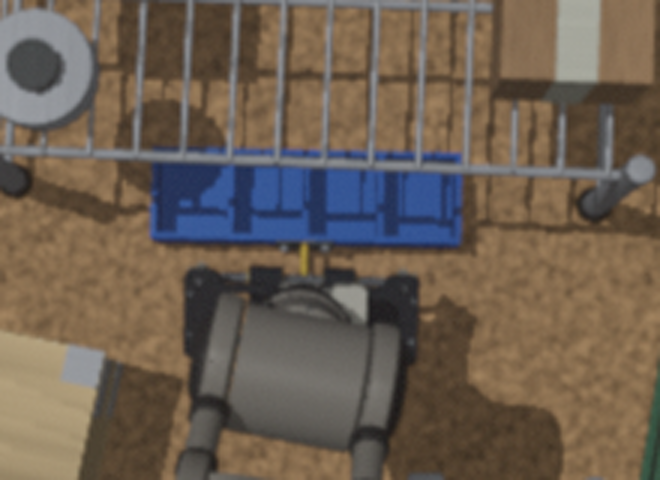

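Call:
{"api": "servo_tool", "payload": {
  "angular": [
    [0,0,0],
    [0,0,0],
    [0,0,0],
    [0,0,0],
    [0,0,0],
    [0,0,0],
    [0,0,0]
  ],
  "slide": [
    [2,0,2],
    [3,0,2],
    [3,0,2],
    [3,0,2],
    [3,0,2],
    [3,0,2],
    [3,0,2]
  ],
  "grip": [-0.4,-0.4,-1,-1,-1,-1,-1]
}}

```text
time: 50.42
tool_pos: [602.9, 12.1, 14.9]
tcp_rot: [3.13, 0.259, 3.11]
contact_force: [0.6, -0.1, 1.4]
grip_width: 5.0
```

Call:
{"api": "servo_tool", "payload": {
  "angular": [
    [0,0,0],
    [0,0,0],
    [0,0,-0.5],
    [0,0,-0.8],
    [0,0,-0.8],
    [0,0,-0.8],
    [0,0,-0.8],
    [0,0,-0.8],
    [0,0,-0.8],
    [0,0,-0.8]
  ],
  "slide": [
    [4,0,0],
    [12,2,0],
    [20,4,0],
    [29,6,0],
    [38,8,0],
    [47,10,0],
    [55,12,0],
    [62,14,0],
    [68,15,0],
    [70,15,0]
  ],
  "grip": [-1,-1,-1,-1,-1,-1,-1,-1,-1,-1]
}}

```text
time: 51.25
tool_pos: [673.2, 27.4, 14.9]
tcp_rot: [3.13, 0.258, 3.096]
contact_force: [-7.5, 0.6, 7.8]
grip_width: 4.9
```

```bash
python3 - <<'E'
from st import *
from tray import tray
p=st(3); c=Cam("top"); tray(c); o=bot.get_obs(); print(np.degrees(o['tcp_rot']),o['joint_positions'])
c.crop("t_zg",220,110,440,270,3); s=Cam("scene"); s.crop("s_zg",240,180,420,320,4)
E
```

```text
pos [673.26  27.41  14.92] sd [0.06 0.02 0.04] yaw 177.3719198836346 F [-3.02  0.79  3.73] w 5.415379260694761 t 51.35
tray rect [754.5  19.1] [269.8  81.1] 83.4 [[699.0, -110.0], [779.0, -120.0], [810.0, 148.0], [730.0, 158.0]]
loop [693.2  22.   44. ] [706.3  29.9  44. ] [700.5  26.2  44. ]
[179.33  14.87 177.37] [-0.08  0.71  1.57  0.04  0.6  -1.64]
```

View pics/t_zg.png

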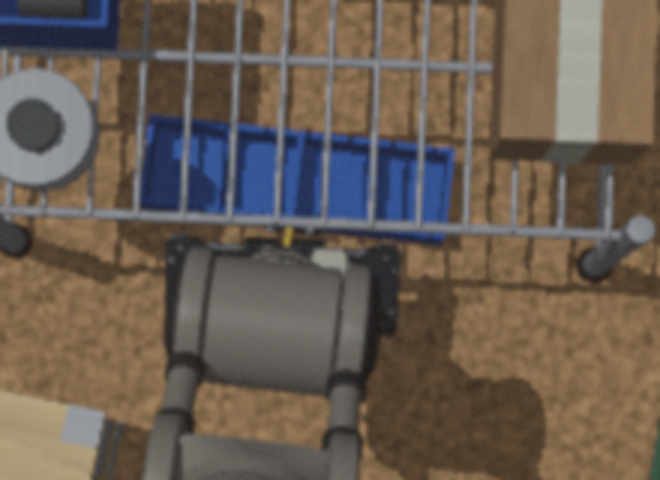

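View pics/s_zg.png

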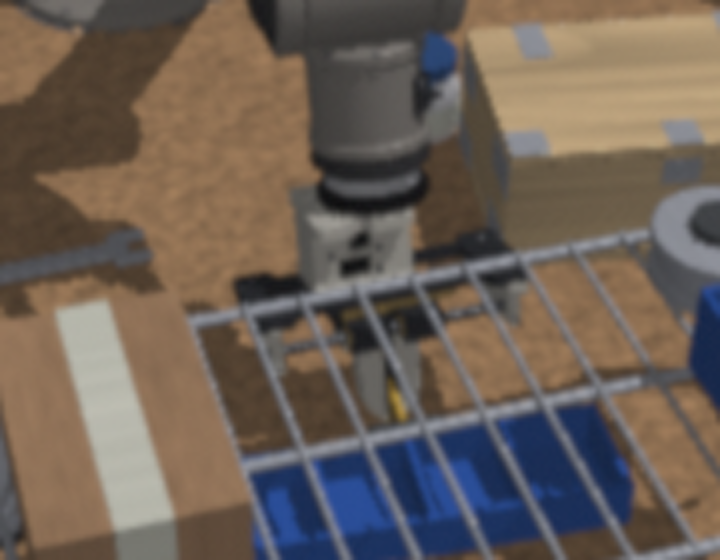

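Call:
{"api": "servo_tool", "payload": {
  "angular": [
    [0,0,1],
    [0,0,2],
    [0,0,3],
    [0,0,4],
    [0,0,5],
    [0,0,6],
    [0,0,6],
    [0,0,6]
  ],
  "slide": [
    [0,-1,0],
    [0,-2,0],
    [0,-3,0],
    [1,-4,0],
    [2,-5,0],
    [3,-6,0],
    [4,-6,0],
    [4,-6,0]
  ],
  "grip": [-1,-1,-1,-1,-1,-1,-1,-1]
}}

```text
time: 52.17
tool_pos: [676.2, 21.1, 14.9]
tcp_rot: [3.13, 0.257, -3.083]
contact_force: [-4.3, 0.3, 5.6]
grip_width: 5.1
```

```bash
python3 - <<'E'
from st import *
from tray import tray
p=st(3); c=Cam("top"); tray(c)
c.crop("t_zh",220,110,440,270,3)
E
```

```text
pos [676.15  21.07  14.94] sd [0.01 0.02 0.01] yaw -176.6399285674996 F [-4.53  0.34  5.38] w 5.254378350034735 t 52.2667
tray rect [758.3  16.8] [269.4  79.5] 86.9 [[711.0, -116.0], [791.0, -120.0], [805.0, 149.0], [726.0, 153.0]]
loop [695.8  16.8  44. ] [706.3  24.7  44. ] [701.7  20.7  44. ]
```

View pics/t_zh.png

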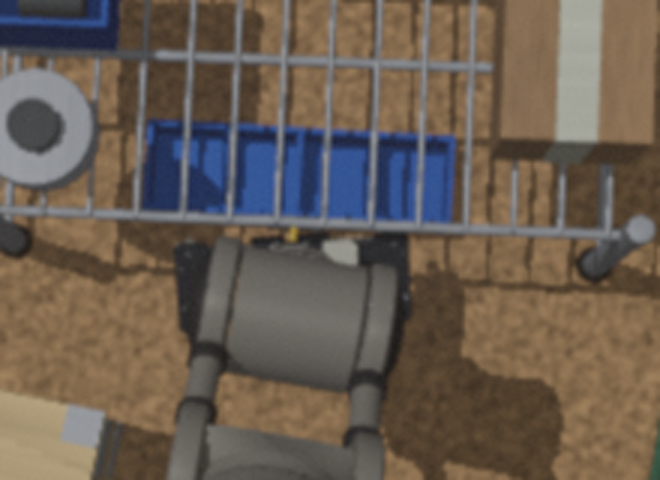

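Call:
{"api": "servo_tool", "payload": {
  "angular": [
    [0,0,0],
    [0,0,0],
    [0,0,0],
    [0,0,0],
    [0,0,0],
    [0,0,0],
    [0,0,0],
    [0,0,0],
    [0,0,0],
    [0,0,0]
  ],
  "slide": [
    [0,0,0],
    [0,0,0],
    [0,0,0],
    [0,0,0],
    [-10,0,2],
    [-25,0,4],
    [-50,0,8],
    [-80,0,30],
    [-110,0,60],
    [-140,0,95]
  ],
  "grip": [-0.3,-0.3,-0.3,-0.3,-0.3,-0.3,-0.3,-0.3,-0.3,-0.3]
}}

```text
time: 53.2
tool_pos: [537.7, 21.3, 105.3]
tcp_rot: [3.13, 0.255, -3.083]
contact_force: [1.5, -0.5, 1.6]
grip_width: 31.9
```

Call:
{"api": "servo_tool", "payload": {
  "angular": [
    [0,5,0],
    [0,12,0],
    [0,15,0],
    [0,15,0],
    [0,15,0]
  ],
  "slide": [
    [-30,0,30],
    [-60,0,60],
    [-90,0,100],
    [-90,0,130],
    [-90,0,130]
  ],
  "grip": [-0.3,-0.3,-0.3,-0.3,-0.3]
}}

```text
time: 53.62
tool_pos: [452.2, 20.9, 242.5]
tcp_rot: [3.117, 0.008, -3.084]
contact_force: [1.5, -0.3, -0.2]
grip_width: 31.9
```

```bash
python3 - <<'E'
from st import *
from tray import tray
from hook import hook
p=st(3); c=Cam("top"); tray(c,600); print(hook(c))
cv2.imwrite("pics/top_fin.png",c.img); s=Cam("scene"); cv2.imwrite("pics/scene_fin.png",s.img)
P=c.cloud(); x,y,z=P[...,0],P[...,1],P[...,2]; mm=(x>670)&(x<712)&(z>140)&(z<165)
for yy in (-110,16,150): k=mm&(abs(y-yy)<12); print(yy,np.median(x[k]))
C=np.array([481.3,322.3]); a=(P[...,:2]-C)@np.array([-.978,.208]); b=(P[...,:2]-C)@np.array([-.208,-.978]); m=(abs(b)<125)&(z>100)&(z<130)
for lo in range(-90,90,30):
    k=m&(a>lo)&(a<lo+30); print(lo,k.sum(),np.median(z[k]) if k.any() else 0)
E
```

```text
pos [451.8  21.  240.1] sd [0.5 0.1 2. ] yaw -176.73126481150416 F [ 0.5 -0.4 -0.2] w 32.366396156768566 t 53.7167
tray rect [758.5  48.4] [268.   75.4] 87.1 [[714.0, -84.0], [789.0, -87.0], [803.0, 180.0], [728.0, 184.0]]
loop [666.9  48.   44. ] [706.2  58.2  44. ] [684.8  52.9  44. ]
(array([ 434.2, -363.2]), array([ 1. , -0.1], dtype=float32), ((434.1814270019531, -363.1972961425781), (37.77765655517578, 100.26116943359375), 84.35438537597656))
-110 688.4179070161756
16 691.4675824846285
150 697.988356231366
-90 1245 112.78973520044468
-60 1248 112.39455217029939
-30 1250 112.45113917875047
0 1255 112.46301206083402
30 1278 112.77045255582269
60 1134 112.68236894604601
```

View pics/top_fin.png

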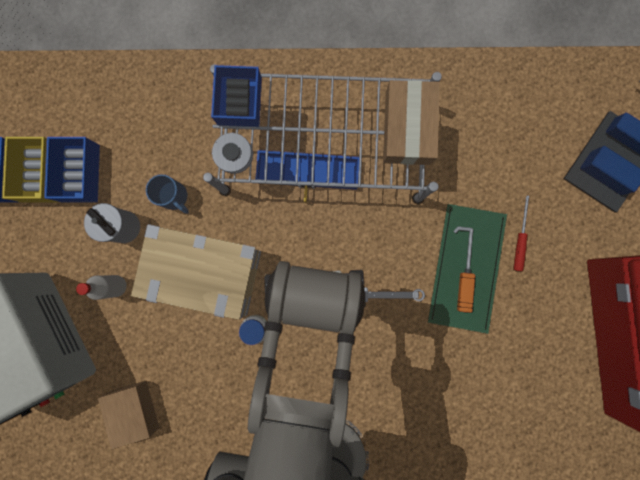

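View pics/scene_fin.png

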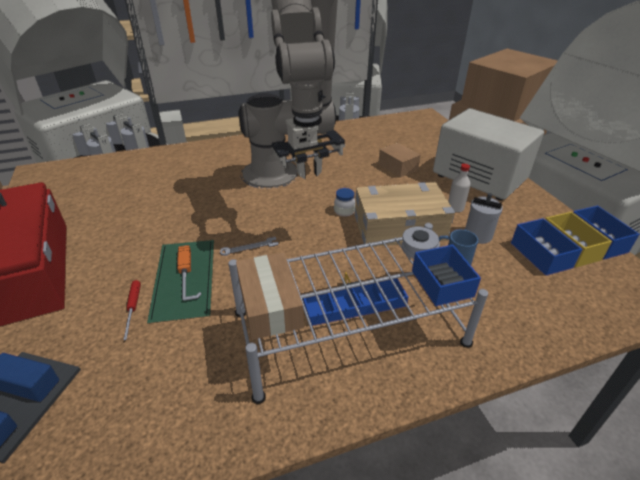

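```bash
python3 - <<'E'
from tray import *
c=Cam("top"); tray(c,600); print(bot.get_obs()['dq'].round(4)); print(bot.close_job())
E
```

```text
tray rect [758.7  48.5] [267.8  76.4] 87.1 [[714.0, -83.0], [790.0, -87.0], [804.0, 180.0], [727.0, 184.0]]
loop [666.9  48.   44. ] [706.2  58.2  44. ] [686.2  52.5  44. ]
[-0.0004  0.0038 -0.0045 -0.0018  0.0057  0.0004]
the job is handed in; nothing more can be done
None
```

The whole job is done and handed in at about 54 s of the 210 s allowed.

- **Tray out and hook back:** I dragged the tray clear of the rack by its yellow loop with the hook. I then laid the hook back flat on its mat; it dropped about 2–3 mm when I let go.
- **Jars and lid:** Only three jars were there. Each was set down upright in its own crate cell on light contact; the first took about 20 N for a moment before release. To make room for the gripper I first leaned the lid back near its stop. I then swung it shut, and its top reads level at about 112.5 mm all over.
- **Tray back in:** I pushed the empty tray in by its loop, regripping once. It slipped round a few degrees in the grip, so I straightened it.

**Last checks**
- The tray's front wall is about 25–30 mm inside the rack's front edge, with only the loop sticking out.
- After I let go, the tray had moved about 32 mm sideways. I took this to be the knock the task warned of. It was still fully under the rack, so I left it.
- The hook was flat on its mat and the lid still shut. The other things look unmoved in both final views, though the arm hid part of the wrench from above.
- No check failed.

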